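# Load the shaft drilling jig and the corner nest

## Task

Set up the drilling station: lay every octagonal bar from the rubber mat in a V-groove of the jig (one bar to a groove, any groove) and push it under the bridge until its end touches the stop. Slide the flat bearing plate fully home into the corner of the nest, its long side against the fence by the clamp's post and its short side against the other, and only then swing the clamp arm over it; leave the other things on the bench where they are.

Things in the scene. Friction and masses are not known exactly. Their poses are not given: they have to be found in the camera images.
- shaft1: a plain octagonal steel bar (stub of a roller-shutter shaft), 24 mm across flats, 180 mm long, about 0.15 to 0.3 kg, both ends alike; origin at its middle on its axis; its x axis runs along the bar. It starts lying on the black rubber mat. Two or three such bars are present.
- shaft2: another bar, the same as shaft1
- shaft3: another bar, the same as shaft1
- mat: flat black rubber mat, 270 x 320 x 4 mm, fixed; the bars start on it; origin at the centre of its underside
- jig: fixed drilling jig: base plate 250 x 216 x 12 mm (x -115 to +135 mm) with three parallel open-topped 90-degree aluminium V-grooves along its x axis, at y = -60, 0, +60 mm, each 170 mm long from x = -70 (open end) to the face of a green stop wall at x = +100 mm across all grooves (top 62 mm above the table). Origin: underside, under the middle groove, 100 mm before the stop face
- groove_end (a point): open end of the middle groove (jig x = -70 mm), 33 mm above the table, where the axis of a bar lying in a groove runs. The upper edges of a groove are 22 mm apart and 27 mm above the table; a bar in it has its top at 45 mm. A bar that is home sticks out 10 mm past the groove's open end
- bridge (a point): centre of the underside (51 mm above the table) of the green bridge with brass drill bushes that crosses all grooves from jig x = +55 to +89 mm, on posts at y = +-102 mm; top 63 mm, bushes to 74 mm. So a bar is laid in the open part of the groove, its end short of the bridge, and pushed lengthwise under the bridge towards the jig's +x
- stop1 (a point): point on the stop wall's face where the axis of a bar in the first groove (jig y = -60 mm) meets it; axes as the jig's, x pointing into the stop; the middle of a bar that is home is 90 mm before it (x = -90 mm)
- stop2 (a point): the same for the second groove (jig y = 0)
- stop3 (a point): the same for the third groove (jig y = +60 mm)
- plate: flat aluminium bearing plate 90 x 60 x 10 mm, about 0.1 to 0.25 kg, with dark bore marks, loose; starts lying on the table; origin at the centre of its underside, x along the 90 mm side
- nest: fixed corner nest: dark base 170 x 170 x 10 mm (x -85 to +85, y -80 to +90 mm) with two aluminium fences 10 mm high and 12 mm thick on it: one across +x (inner face x = +50 mm, y from -60 to +52) and one across +y (inner face y = +40 mm, x from -50 to +62), forming an inside corner. Origin at the underside. The plate's centre is at x = +5, y = +10 mm when home
- corner (a point): the inside corner of the two fences, on the nest's floor (10 mm above the table); axes as the nest's: x into the +x fence, y into the +y fence. The plate belongs here with its 90 mm side along the +y fence (behind which the clamp's post stands) and its 60 mm side against the +x fence
- clamp (a joint): angle of the nest's green swing clamp arm, rad: 0 = swung aside, pointing along the nest's +x; 1.57 = over the plate, pointing along the nest's -y (its stop is at 1.65); closes clockwise seen from above, stays where it is left, slight friction (about 1 N at the knob). Arm 80 mm long from its post, 18 mm wide, from 23 to 31 mm above the table: 3 mm over the plate's top
- pivot (a point): top of the clamp arm on its vertical turning axis (nest x = +5, y = +72 mm)
- clamp_knob (a point): top of the black knob on the clamp arm: an upright cylinder 20 mm in diameter, 40 mm tall (31 to 71 mm above the table), 68 mm from the post's axis
- jar: bystander: jar of screws, 64 mm in diameter, 75 mm tall, origin at its foot
- carton: bystander: cardboard box 80 x 120 x 70 mm
- driver: bystander: screwdriver, 200 mm
- spanner: bystander: spanner, 180 mm
- tape: bystander: reel of tape, 90 mm across, 30 mm high
- offcut: bystander: offcut of white window profile, 160 x 60 x 50 mm
- tin: bystander: small tin, 54 mm in diameter, 70 mm tall
- hinge: bystander: steel hinge, 110 mm long
There are look-alikes about, which are no part of the job. What is shaped like the shaft3 but purple is not meant.

How it is judged:
On the way, in this order (a step that is already met when the one before it is completed fails the run):
1. the plate lies in the corner against both fences while the clamp arm is still swung aside (x of plate in the frame of corner above -0.0475 m and y of plate in the frame of corner above -0.0325 m and z of plate in the frame of corner between -0.003 and 0.003 m and angle between the x axis of plate and the x axis of nest, either way round below 0.04 rad and value of joint clamp below 0.6 rad), for 0.2 s.
2. the clamp arm is swung over the plate (value of joint clamp above 1.4 rad), for 0.2 s.
At the end, for the whole second after the job is handed in: Every bar present lies in a V-groove along it (within 4 mm, 0.04 rad), its end within 2.5 mm of the stop; the plate lies flat in the nest's corner within 2.5 mm of both fences and 0.04 rad; the clamp arm is swung over it (joint above 1.4 rad); all at rest (((x of shaft1 in the frame of stop1 above -0.0925 m and y of shaft1 in the frame of stop1 between -0.004 and 0.004 m and z of shaft1 in the frame of stop1 between -0.004 and 0.004 m) or (x of shaft1 in the frame of stop2 above -0.0925 m and y of shaft1 in the frame of stop2 between -0.004 and 0.004 m and z of shaft1 in the frame of stop2 between -0.004 and 0.004 m) or (x of shaft1 in the frame of stop3 above -0.0925 m and y of shaft1 in the frame of stop3 between -0.004 and 0.004 m and z of shaft1 in the frame of stop3 between -0.004 and 0.004 m)) and angle between the x axis of each of shaft1, shaft2, shaft3 and the x axis of jig, either way round below 0.04 rad and linear speed of each of shaft1, shaft2, shaft3, plate below 0.02 m/s and ((x of shaft2 in the frame of stop1 above -0.0925 m and y of shaft2 in the frame of stop1 between -0.004 and 0.004 m and z of shaft2 in the frame of stop1 between -0.004 and 0.004 m) or (x of shaft2 in the frame of stop2 above -0.0925 m and y of shaft2 in the frame of stop2 between -0.004 and 0.004 m and z of shaft2 in the frame of stop2 between -0.004 and 0.004 m) or (x of shaft2 in the frame of stop3 above -0.0925 m and y of shaft2 in the frame of stop3 between -0.004 and 0.004 m and z of shaft2 in the frame of stop3 between -0.004 and 0.004 m)) and ((x of shaft3 in the frame of stop1 above -0.0925 m and y of shaft3 in the frame of stop1 between -0.004 and 0.004 m and z of shaft3 in the frame of stop1 between -0.004 and 0.004 m) or (x of shaft3 in the frame of stop2 above -0.0925 m and y of shaft3 in the frame of stop2 between -0.004 and 0.004 m and z of shaft3 in the frame of stop2 between -0.004 and 0.004 m) or (x of shaft3 in the frame of stop3 above -0.0925 m and y of shaft3 in the frame of stop3 between -0.004 and 0.004 m and z of shaft3 in the frame of stop3 between -0.004 and 0.004 m)) and x of plate in the frame of corner above -0.0475 m and y of plate in the frame of corner above -0.0325 m and z of plate in the frame of corner between -0.003 and 0.003 m and angle between the x axis of plate and the x axis of nest, either way round below 0.04 rad and value of joint clamp above 1.4 rad); the robot touches nothing.
It fails at once if a bystander is shoved more than 6 cm or knocked over (distance of any of jar, carton, driver, spanner, tape, offcut, tin, hinge from where it was at the start of the episode above 0.06 m or angle between any of jar, tin, carton's own z axis and vertical above 0.6 rad).
Of shaft1, shaft2, shaft3 only 2 to 3 are there at a start; the rules pass over those that are not, and their reading is None.
At some moment in a run one of shaft1, shaft2, shaft3, plate may be knocked a few centimetres aside while the robot is not near it.
Once in a run the grip may slacken for a moment while it holds something.
It also fails if it takes over 210 s, if anything falls off the work surface, if the arm or the gripper's body presses on something with over 40 N, if the wrist force passes 120 N, or if a joint passes its speed limit or range.

## Robot

A 6-joint arm with a two-finger parallel gripper is mounted at the origin on the work surface. World frame = base frame: x ahead of the robot, y to its left, z up, the work surface at z = 0. Lengths are in m, angles in rad, forces in N, time in s.
With the tool pointing down it reaches from about 0.25 to 0.725 m from the base axis. Payload 4 kg.
Tool frame: the origin (TCP) lies midway between the tips of the shut fingers; the grasp point (between the pads) lies 19 mm behind it (bot.grasp_offset is the distance from the TCP to the grasp point, in m); x points along the fingers, y is the direction in which the jaws open and shut, and the axes are right-handed (so a half turn about x gives the same grasp; the last joint's range is limited). The gripper opens to 85 mm and grips with 20 to 120 N. Pads are 22 mm wide; open, the fingers measure 114 mm over their backs; the gripper's body (76 mm by 85 mm) begins 54 mm behind the grasp point. The pads swing forward as they close: fully open they stand 13 mm farther back than shut.
Start: joints at [1.184, 0.241, 0.005, 1.335, 0, 1.571], TCP at [0.189, 0.463, 0.231] pointing down, gripper open.
Joint ranges: [-2.72, 2.72], [-1.05, 1.87], [-1.09, 1.28], [-1.99, 2.15], [-1.42, 1.44], [-3.14, 3.14]. Speed limits (rad/s): [2.79, 2.79, 3.14, 3.14, 3.14, 3.14].

## Interface

Orientations are given as a unit quaternion [x, y, z, w].
In Python, from cell import status, optics, ticket, bot gives the robot as it stands. The module is installed in compiled form; this text tells all that it offers.
- The arm moves only by the tool step_arm, never from a script. Its argument "targets" is a list of rows, each a list of 3 entries, a list of its own where there are three numbers: the shift along the tool's x, y, z in m, then the turn about the tool's x in degrees, then the closure in counts, from 0 (fully open) to 255 (shut). In form: [[[dx, dy, dz], roll, fingers], ...]. A call has 1 to 20 rows; each row is the pose to reach, as a shift and turn from the pose commanded when the call began, along the tool's axes at that moment; what a row does not reach only later rows make up. A row lasts 1/8 s, in which the tool goes at most 62.5 mm and 10.7 degrees, less where a joint would pass 70% of its speed; a pose out of reach is approached as far as the arm can. A call with a gripper value outside its range is refused whole. The fingers move at their own pace and stop on an object; "grip_force" is the grip in N (left out, the last holds). Time passes only in rows, so rows that repeat a pose let the fingers close. It gives the time, the measured TCP pose, the force and the opening at its end, in the units of the state.
- status.read_state(): the state, without advancing time (a new reading comes with each control period).
- optics.capture(name): name is "scene" or "top" or "wrist"; returns a dict with "img" (384x512x3 uint8, red, green, blue), "depth" (384x512 float32, m along the optical axis (not along the pixel's ray), 0 where there is no reading), "K" (3x3 intrinsics, pixels), "dist_coeffs" ([k1, k2, p1, p2, k3] as OpenCV has them; the pictures are not rectified), "extrinsics" (4x4, takes a point from world to camera coordinates). Camera axes: x right, y up, looking along -z (the intrinsics and any distortion apply to the point x, -y, -z); pixel columns grow to the right and rows downward; lengths in m; the calibration is good to about 2 mm. A picture is of the moment at which its call begins.
- ticket.job_done(): hands the job in, once; it reports no verdict.
Trained networks look in the newest picture that a camera, given by its name, has taken for a name from the list of things; names that differ only in an ending like _2 or _b are one class to them, and where a whole thing is asked for, a point or a joint stands for the part that bears it (a point fixed in the world has none). Each returns a list of dicts, best first, with "score" (0 to 1); they miss things now and then, are a little off and sometimes report something else, mostly with a low value. They report only what shows in the picture. A call takes as long as a camera call. They do not tell look-alikes from the thing itself.
- optics.search_frame(target, camera): "rect" ([left, top, right, bottom] in pixels, round what is visible of it).
The state is a dict: "time_s": time; "joints": joint angles; "qd": joint speeds; "joint_torque": joint torques, N m; "position": TCP position; "eef_rot": TCP orientation; "ft_force": force on the tool from outside, world axes, zero at the start; "moment": the same for the moment, N m; "grip_width": finger opening in m.
Only numpy, scipy, OpenCV 4.12 (cv2) and the standard library are available. Lean on these libraries where they do the work, as an engineer would, in place of code of your own. Each camera call takes 0.05 s, during which the arm holds its last target.

## Working session

There is one attempt and no reset: what is moved stays moved. The work goes in short steps, Python scripts to look and compute and a tool call to move; the robot and the scene stay as the last step left them, time stands still between calls to the robot, and variables do not carry over. Pictures are saved under pics/ and viewed, and the job is handed in when it is done.

Besides the shell and the picture viewer there is one more tool, called after "Call:" in YAML: its name, and indented under it one key for each argument. step_arm: Moves the arm, as the interface text tells. Its arguments: {"type":"object","properties":{"targets":{"type":"array"},"grip_force":{"type":"number"}},"required":["targets"]}

```bash
mkdir -p pics; ls; python3 - <<'E'
from cell import status, optics, ticket, bot
import cv2
print(status.read_state())
for n in ["scene","top","wrist"]:
    c=optics.capture(n); cv2.imwrite(f"pics/{n}0.png",c["img"][:,:,::-1])
    print(n,c["K"].tolist(),c["dist_coeffs"],c["extrinsics"].round(4).tolist())
print([a for a in dir(bot) if a[0]!='_'])
E
```

```text
pics
{'time_s': 0.0, 'joints': array([ 1.18400043e+00,  2.41436016e-01,  3.70527649e-03,  1.33521739e+00,
       -1.72457866e-06,  1.57078061e+00]), 'qd': array([-0.00150476, -0.00141831, -0.00069753,  0.0007129 , -0.0009578 ,
       -0.00054177]), 'joint_torque': array([ 3.11833537e-04, -3.72317791e+01,  2.52408224e+01,  1.68437522e-02,
       -1.61852910e-06, -7.72960277e-06]), 'position': array([0.18836715, 0.46245999, 0.23039424]), 'eef_rot': array([ 0.13514986,  0.69407036, -0.13664328,  0.69377911]), 'ft_force': array([ 0.67042833,  0.12111724, -0.11671379]), 'moment': array([0.02873037, 0.02257316, 0.03929178]), 'grip_width': 0.08532943742613035}
scene [[353.32984441715314, 0.0, 260.96761099892586], [0.0, 353.32984441715314, 193.43966333300634], [0.0, 0.0, 1.0]] [-0.06738386  0.          0.          0.          0.        ] [[0.3141, 0.9492, 0.0198, -0.1575], [-0.6156, 0.1877, 0.7654, 0.2574], [0.7228, -0.2525, 0.6433, -1.5377], [0.0, 0.0, 0.0, 1.0]]
top [[437.54760959281765, 0.0, 264.06882195968296], [0.0, 437.54760959281765, 195.09608357016458], [0.0, 0.0, 1.0]] [0.04628888 0.         0.         0.         0.        ] [[0.0068, -0.9998, 0.0175, -0.0084], [0.9961, 0.0083, 0.088, -0.5389], [-0.0882, 0.0168, 0.996, -1.4171], [0.0, 0.0, 0.0, 1.0]]
wrist [[322.440468868328, 0.0, 255.81141387259646], [0.0, 322.440468868328, 195.28874831641062], [0.0, 0.0, 1.0]] [-0.04622664  0.          0.          0.          0.        ] [[0.3771, 0.9262, -0.0022, -0.4989], [-0.895, 0.3638, -0.258, 0.0324], [-0.2382, 0.0993, 0.9661, -0.3781], [0.0, 0.0, 0.0, 1.0]]
['IKError', 'grasp_offset']
```

View pics/top0.png

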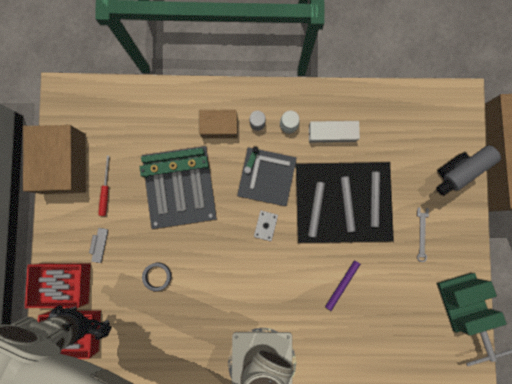

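View pics/scene0.png

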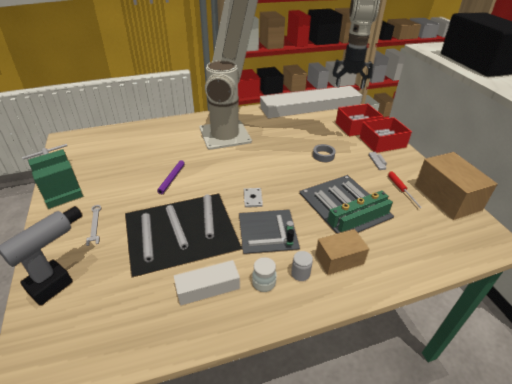

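View pics/wrist0.png

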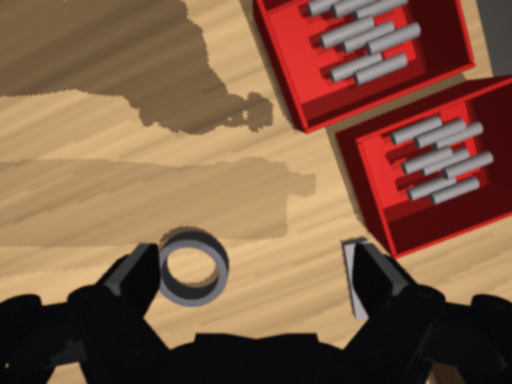

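The top view shows three grey bars on the black mat at about (316,209), (348,204) and (375,199). The purple look-alike is at (343,285). The plate is at (265,226), the nest at (267,177) with its knob near (255,150), and the jig at (178,185). Next I'll write helpers and measure.

```bash
cat > h.py <<'E'
from cell import status, optics, ticket, bot
import numpy as np, cv2
from scipy.spatial.transform import Rotation as R
def pts(c):
    h,w=c["depth"].shape
    u,v=np.meshgrid(np.arange(w),np.arange(h))
    p=cv2.undistortPoints(np.stack([u,v],-1).reshape(-1,1,2).astype(np.float64),c["K"],c["dist_coeffs"]).reshape(h,w,2)
    d=c["depth"]
    cam=np.stack([p[...,0]*d,-p[...,1]*d,-d],-1)
    E=c["extrinsics"]
    return (cam-E[:3,3])@E[:3,:3]
def ray(c,uv,z):
    """world point where pixel ray hits height z"""
    p=cv2.undistortPoints(np.array(uv,float).reshape(-1,1,2),c["K"],c["dist_coeffs"]).reshape(-1,2)
    E=c["extrinsics"]; Rm=E[:3,:3]; o=-Rm.T@E[:3,3]
    d=np.c_[p[:,0],-p[:,1],-np.ones(len(p))]@Rm
    return o+d*((z-o[2])/d[:,2])[:,None]
def proj(c,P):
    P=np.atleast_2d(np.array(P,float)); E=c["extrinsics"]
    q=P@E[:3,:3].T+E[:3,3]; q=q*[1,-1,-1]
    return cv2.projectPoints(q,np.zeros(3),np.zeros(3),c["K"],c["dist_coeffs"])[0].reshape(-1,2)
def tool():
    s=status.read_state(); return s,R.from_quat(s["eef_rot"]).as_matrix()
def yaw_y():
    s,M=tool(); return np.degrees(np.arctan2(M[1,1],M[0,1]))
def crop(c,x0,y0,x1,y1,k,name):
    im=cv2.resize(c["img"][y0:y1,x0:x1,::-1],None,fx=k,fy=k,interpolation=cv2.INTER_CUBIC); cv2.imwrite("pics/"+name,im)
def shift(target,dyaw=0):
    """target TCP pos -> shift in tool axes"""
    s,M=tool(); return M.T@(np.array(target)-s["position"])
E
python3 - <<'E'
from h import *
c=optics.capture("top"); P=pts(c); im=c["img"].astype(int)
for n in ["shaft1","plate","jig","nest","clamp_knob","clamp","mat"]:
    print(n,[(np.round(r["rect"]).tolist(),round(r["score"],2)) for r in optics.search_frame(n,"top")[:5]])
s,M=tool(); print(M.round(3).tolist(), bot.grasp_offset)
# bars
g=im.mean(-1); 
roi=np.zeros(g.shape,bool); roi[163:242,298:392]=1
m=(g>70)&roi&(P[...,2]>0.012)
n,l,st,ce=cv2.connectedComponentsWithStats(m.astype(np.uint8))
for i in range(1,n):
    if st[i,4]<60: continue
    q=P[l==i]; ctr,(w,h),a=cv2.minAreaRect((q[:,:2]*1000).astype(np.float32))
    print("bar",st[i,4],np.round(ctr,1),round(w,1),round(h,1),round(a,1),"z",np.median(q[:,2]).round(4), q.mean(0).round(4))
# purple
crop(c,130,130,300,250,4.5,"jig0.png"); crop(c,290,150,400,320,3.5,"bars0.png")
E
```

```text
shaft1 [([368.0, 171.0, 376.0, 226.0], 0.79), ([330.0, 260.0, 361.0, 311.0], 0.76), ([249.0, 108.0, 266.0, 133.0], 0.62), ([338.0, 180.0, 353.0, 235.0], 0.6), ([310.0, 185.0, 329.0, 238.0], 0.57)]
plate [([256.0, 209.0, 279.0, 241.0], 0.8), ([140.0, 146.0, 219.0, 229.0], 0.44)]
jig [([141.0, 150.0, 216.0, 232.0], 0.84), ([421.0, 212.0, 428.0, 261.0], 0.46)]
nest [([241.0, 145.0, 297.0, 206.0], 0.76)]
clamp_knob [([245.0, 146.0, 257.0, 173.0], 0.5), ([138.0, 147.0, 218.0, 228.0], 0.39), ([143.0, 261.0, 171.0, 289.0], 0.25)]
clamp [([248.0, 147.0, 260.0, 174.0], 0.58)]
mat [([297.0, 162.0, 392.0, 239.0], 0.86)]
[[-0.0, 0.377, 0.926], [-0.0, 0.926, -0.377], [-1.0, -0.0, -0.0]] 0.0187
bar 422 [ 529.3 -371.2] 26.3 179.1 87.8 z 0.0257 [ 0.5287 -0.3694  0.0254]
bar 416 [ 506.9 -137.7] 178.4 321.8 2.1 z 0.026 [ 0.5109 -0.2794  0.029 ]
bar 401 [ 452.2 -127.5] 126.9 278.0 39.8 z 0.0261 [ 0.4925 -0.1747  0.0365]
```

View pics/jig0.png

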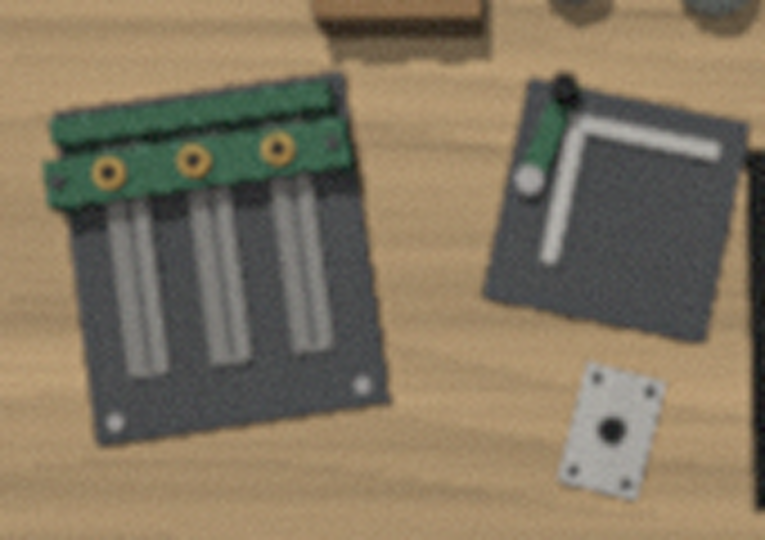

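View pics/bars0.png

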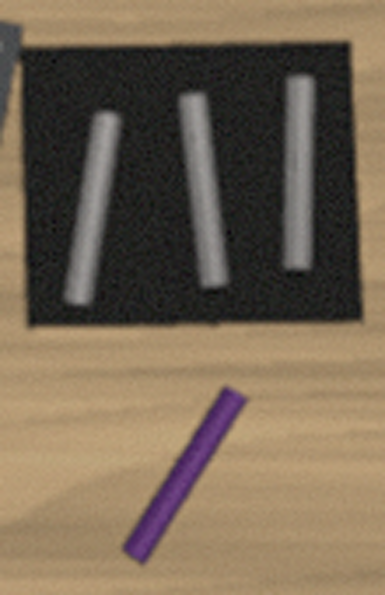

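```bash
python3 - <<'E'
from h import *
c=optics.capture("top"); P=pts(c)
w=optics.capture("wrist"); E=w["extrinsics"]; o=-E[:3,:3].T@E[:3,3]; s,M=tool()
print("wristcam in tool", (M.T@(o-s["position"])).round(4), "view dir in tool",(M.T@(-E[2,:3])).round(3), "up", (M.T@E[1,:3]).round(3))
# jig corners px (crop/4.5 + 130,130)
f=lambda x,y:(130+x/4.5,130+y/4.5)
J=ray(c,[f(95,445),f(390,400)],0.012); print("jig bottom corners",J.round(4), "yaw of -y axis edge",np.degrees(np.arctan2(*(J[0]-J[1])[[1,0]])))
b=ray(c,[f(108,173),f(193,160),f(278,149)],0.074); print("bushes",b.round(4))
v=ray(c,[f(147,372),f(230,362),f(312,350)],0.027); print("groove ends",v.round(4))
N=ray(c,[f(485,298),f(705,342),f(748,122),f(530,80)],0.010); print("nest corners",N.round(4))
pv=ray(c,[f(530,180)],0.031);k=ray(c,[f(565,88)],0.071);print("pivot",pv,"knob",k)
pl=ray(c,[f(588,362),f(664,378),f(634,498),f(558,482)],0.010);print("plate",pl.round(4),pl.mean(0))
im=c["img"].astype(int); g=im.mean(-1)
for (x0,y0,x1,y1) in [(305,180,332,240),(338,172,358,235),(366,168,384,230)]:
    roi=np.zeros(g.shape,bool); roi[y0:y1,x0:x1]=1
    m=roi&(g>70)
    vv,uu=np.nonzero(m); q=ray(c,np.c_[uu,vv],0.028)[:,:2]
    mu=q.mean(0); U,S,Vt=np.linalg.svd(q-mu,full_matrices=False); a=np.degrees(np.arctan2(Vt[0,1],Vt[0,0]));t=(q-mu)@Vt[0]; t2=(q-mu)@Vt[1]
    print("bar",mu.round(4),"yaw",round(a if abs(a)<90 else a-180*np.sign(a),2),"len",np.ptp(t).round(4),"wid",np.ptp(t2).round(4),"mid", (mu+Vt[0]*(t.max()+t.min())/2).round(4))
E
```

```text
wristcam in tool [-0.1421  0.     -0.0663] view dir in tool [ 0.966 -0.     0.258] up [ 0.258 -0.    -0.966]
jig bottom corners [[0.4259 0.3644 0.012 ]
 [0.46   0.1512 0.012 ]] yaw of -y axis edge 99.07884565059798
bushes [[0.6164 0.3462 0.074 ]
 [0.6263 0.287  0.074 ]
 [0.6348 0.2274 0.074 ]]
groove ends [[0.4785 0.3252 0.027 ]
 [0.4862 0.2658 0.027 ]
 [0.4953 0.2069 0.027 ]]
nest corners [[ 0.5357  0.0827  0.01  ]
 [ 0.5045 -0.0799  0.01  ]
 [ 0.6689 -0.1115  0.01  ]
 [ 0.699   0.0511  0.01  ]]
pivot [[0.62077684 0.04995123 0.031     ]] knob [[0.6813885  0.02479454 0.071     ]]
plate [[ 0.489   0.0063  0.01  ]
 [ 0.4777 -0.0497  0.01  ]
 [ 0.3897 -0.0281  0.01  ]
 [ 0.401   0.0276  0.01  ]] [ 0.43933392 -0.01095013  0.01      ]
bar [ 0.4946 -0.175 ] yaw -9.4 len 0.1817 wid 0.0267 mid [ 0.4948 -0.175 ]
bar [ 0.513 -0.279] yaw 6.17 len 0.1827 wid 0.0265 mid [ 0.5134 -0.2789]
bar [ 0.5298 -0.3687] yaw -2.41 len 0.1821 wid 0.0269 mid [ 0.5308 -0.3687]
```

Call:
step_arm:
  targets:
    - [[-0.01,-0.06,0.075],0,0]
    - [[-0.02,-0.1,0.12],0,0]
    - [[-0.02,-0.14,0.18],0,0]
    - [[-0.02,-0.18,0.23],-4,0]
    - [[-0.02,-0.22,0.28],-8,0]
    - [[-0.02,-0.26,0.33],-8.5,0]
    - [[-0.02,-0.3,0.38],-8.5,0]
    - [[-0.02,-0.326,0.426],-8.5,0]
    - [[-0.02,-0.326,0.426],-8.5,0]
    - [[-0.02,-0.326,0.426],-8.5,0]

```text
time_s: 1.9
position: [0.4612, -0.0017, 0.251]
eef_rot: [0.086, 0.702, -0.086, 0.702]
ft_force: [0.3, 0.4, -0.2]
grip_width: 0.0857
```

```bash
python3 - <<'E'
from h import *
s,M=tool(); print(s["position"],s["joints"].round(3),M[:2,1],np.linalg.norm(s["qd"]))
w=optics.capture("wrist"); cv2.imwrite("pics/w1.png",w["img"][:,:,::-1])
E
```

```text
[ 0.46122342 -0.00169659  0.25097862] [-0.004  0.156 -0.05   1.365 -0.     0.239] [0.24066279 0.97060877] 0.0772986365842269
```

View pics/w1.png

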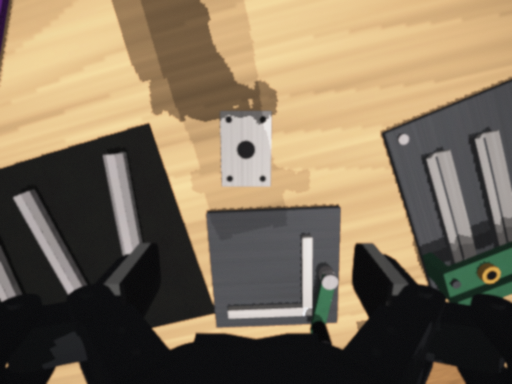

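```bash
python3 - <<'E'
from h import *
w=optics.capture("wrist"); P=pts(w); im=w["img"].astype(int); 
hsv=cv2.cvtColor(w["img"],cv2.COLOR_RGB2HSV)
# plate
m=np.zeros(hsv.shape[:2],np.uint8); m[100:198,210:282]=1
mm=((hsv[...,1]<40)&(m>0)).astype(np.uint8)
mm=cv2.morphologyEx(mm,cv2.MORPH_CLOSE,np.ones((11,11))); mm=cv2.morphologyEx(mm,cv2.MORPH_OPEN,np.ones((7,7)))
cs=max(cv2.findContours(mm,cv2.RETR_EXTERNAL,cv2.CHAIN_APPROX_NONE)[0],key=cv2.contourArea).reshape(-1,2)
print("plate px",cs.min(0),cs.max(0))
q=ray(w,cs,0.010)[:,:2]*1000; r=cv2.minAreaRect(q.astype(np.float32)); print("plate",r)
print("depth z plate", np.median(P[mm>0][:,2]))
crop(w,195,95,355,335,2.5,"w1c.png")
E
```

```text
plate px [220 112] [269 186]
plate ((437.83990478515625, -8.502204895019531), (58.72189712524414, 87.77265930175781), 76.20394897460938)
depth z plate 0.009583226116979548
```

View pics/w1c.png

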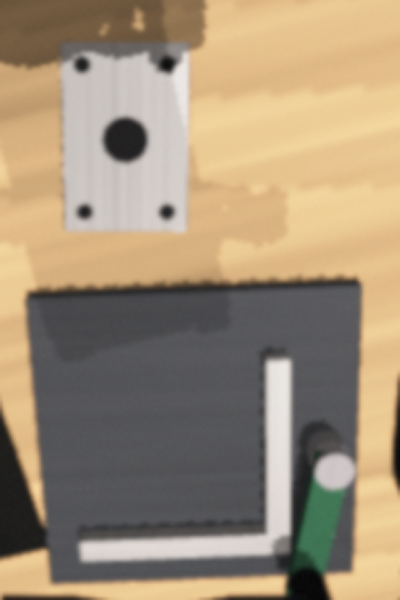

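```bash
python3 - <<'E'
from h import *
w=optics.capture("wrist")
f=lambda x,y:(195+x/2.5,95+y/2.5)
A=ray(w,[f(265.5,535.5),f(267.5,358),f(80,542)],0.020); print(A.round(4))
d1=A[0]-A[1]; d2=A[0]-A[2]
print("yaw from +y fence",np.degrees(np.arctan2(d1[1],d1[0])),np.linalg.norm(d1),"from +x fence",np.degrees(np.arctan2(d2[1],d2[0]))-90,np.linalg.norm(d2))
# refine: fence mask, minAreaRect
hsv=cv2.cvtColor(w["img"],cv2.COLOR_RGB2HSV)
B=ray(w,[f(27,294),f(360,283)],0.010);print("base near corners",B.round(4),np.degrees(np.arctan2(*(B[1]-B[0])[[1,0]]))-90,np.linalg.norm(B[1]-B[0]))
print("pivot",ray(w,[f(334,471)],0.031))
m=((hsv[...,1]<50)&(hsv[...,2]>150)).astype(np.uint8)
# vertical fence region
for nm,(x0,y0,x1,y1),z in [("yf",(298,242,316,300),.02),("xf",(225,306,295,322),.02)]:
    v,u=np.nonzero(m[y0:y1,x0:x1]); q=ray(w,np.c_[u+x0,v+y0],z)[:,:2]*1000
    print(nm,cv2.minAreaRect(q.astype(np.float32)))
# top view too
c=optics.capture("top")
f=lambda x,y:(130+x/4.5,130+y/4.5)
T=ray(c,[f(585,136),f(556,263),f(718,158)],0.020);print("top inner corner,ends",T.round(4))
E
```

```text
[[ 0.6588  0.0142  0.02  ]
 [ 0.5592  0.0354  0.02  ]
 [ 0.6392 -0.0828  0.02  ]]
yaw from +y fence -12.01819816849898 0.10179873333190907 from +x fence -11.430501607348958 0.09898510697881528
base near corners [[ 0.5015 -0.0739  0.01  ]
 [ 0.5353  0.0889  0.01  ]] -11.731510041805478 0.16631594482675077
pivot [[0.62261271 0.05534511 0.031     ]]
yf ((605.1068115234375, 30.8085994720459), (11.763883590698242, 81.65293884277344), 78.56265258789062)
xf ((653.4982299804688, -41.09907913208008), (91.371337890625, 12.953012466430664), 78.64730072021484)
top inner corner,ends [[ 0.6556  0.0099  0.02  ]
 [ 0.5611  0.0305  0.02  ]
 [ 0.6401 -0.0885  0.02  ]]
```

Call:
step_arm:
  targets:
    - [[0.04,-0.006,-0.01],0,0]
    - [[0.09,-0.0132,-0.0206],0,0]
    - [[0.14,-0.0132,-0.0206],0,0]
    - [[0.18,-0.0132,-0.0206],0,0]
    - [[0.21,-0.0132,-0.0206],0,0]
    - [[0.23,-0.0132,-0.0206],0,0]
    - [[0.243,-0.0132,-0.0206],0,0]
    - [[0.243,-0.0132,-0.0206],0,0]

```text
time_s: 3.1
position: [0.4363, -0.0068, 0.0079]
eef_rot: [0.084, 0.703, -0.084, 0.702]
ft_force: [0.3, 0.4, 0.1]
grip_width: 0.0854
```

```bash
python3 - <<'E'
from h import *
s,M=tool(); print(s["position"],s["ft_force"])
w=optics.capture("wrist"); cv2.imwrite("pics/w2.png",w["img"][:,:,::-1])
E
```

```text
[ 0.43630056 -0.00680594  0.00794654] [0.34761893 0.44523786 0.09568336]
```

View pics/w2.png

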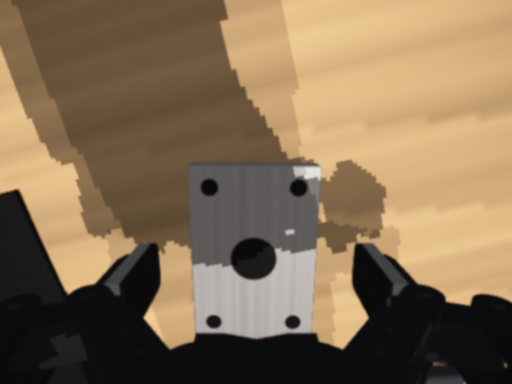

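Call:
step_arm:
  targets:
    - [[0.006,0,0],0,0]
    - [[0.01,0,0],0,0]
    - [[0.01,0,0],0,40]
    - [[0.01,0,0],0,90]
    - [[0.01,0,0],0,120]
    - [[0.01,0,0],0,120]
    - [[0.01,0,0],0,120]
  grip_force: 40

```text
time_s: 4.03
position: [0.4371, -0.0077, -0.0013]
eef_rot: [0.084, 0.702, -0.084, 0.702]
ft_force: [-1.5, -0.2, 5.0]
grip_width: 0.0587
```

Call:
step_arm:
  targets:
    - [[-0.02,0,0],0,120]
    - [[-0.05,0,0],0,120]
    - [[-0.08,0,0],0,120]
    - [[-0.08,0,0],0,120]
    - [[-0.08,0,0],0,120]
  grip_force: 60

```text
time_s: 4.65
position: [0.4362, -0.0075, 0.0772]
eef_rot: [0.084, 0.703, -0.084, 0.702]
ft_force: [0.2, 0.3, -1.2]
grip_width: 0.0578
```

```bash
python3 - <<'E'
from h import *
s,M=tool(); print(s["position"],s["ft_force"],s["grip_width"],M[:2,1])
w=optics.capture("wrist"); cv2.imwrite("pics/w3.png",w["img"][:,:,::-1])
c=optics.capture("scene"); crop(c,200,130,330,270,4,"s3.png")
E
```

```text
[ 0.43616115 -0.00748995  0.07723454] [ 0.18118819  0.34737973 -1.23286062] 0.057834677188126626 [0.23621332 0.97170117]
```

View pics/w3.png

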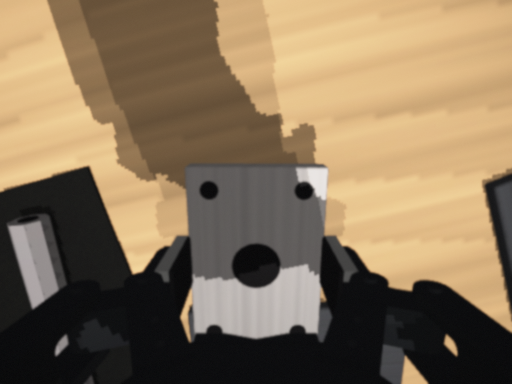

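View pics/s3.png

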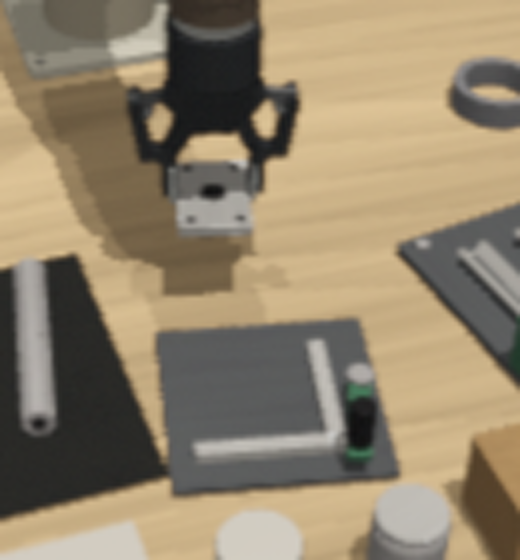

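Call:
step_arm:
  targets:
    - [[0,0.005,0.04],0,120]
    - [[0,0.01,0.09],-2.2,120]
    - [[0,0.0131,0.13],-2.2,120]
    - [[0,0.0131,0.1533],-2.2,120]
    - [[0.02,0.0131,0.1533],-2.2,120]
    - [[0.04,0.0131,0.1533],-2.2,120]
    - [[0.055,0.0131,0.1533],-2.2,120]
    - [[0.055,0.0131,0.1533],-2.2,120]

```text
time_s: 5.75
position: [0.5871, -0.0309, 0.0209]
eef_rot: [0.071, 0.705, -0.071, 0.702]
ft_force: [0.4, -0.1, -2.1]
grip_width: 0.0579
```

```bash
python3 - <<'E'
from h import *
s,M=tool(); print(s["position"],s["ft_force"],s["grip_width"],yaw_y())
w=optics.capture("wrist"); cv2.imwrite("pics/w4.png",w["img"][:,:,::-1])
E
```

```text
[ 0.58709474 -0.03085614  0.02089478] [ 0.42950298 -0.09963596 -2.05375574] 0.05785247631045304 78.54199030122243
```

View pics/w4.png

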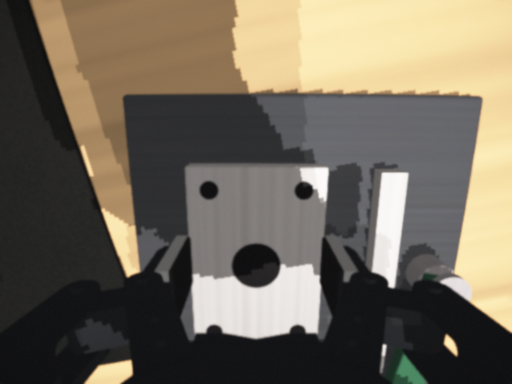

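Call:
step_arm:
  targets:
    - [[0.005,0,0],0,120]
    - [[0.009,0,0],0,120]
    - [[0.0105,0,0],0,120]
    - [[0.0105,0,0],0,120]
    - [[0.0105,0,0],0,55]
    - [[0.0105,0,0],0,50]
    - [[0.0105,0,0],0,50]
    - [[-0.01,0,0],0,50]
    - [[-0.03,0,0],0,50]
    - [[-0.04,0,0],0,50]
    - [[-0.04,0,0],0,50]

```text
time_s: 7.18
position: [0.5898, -0.0311, 0.0641]
eef_rot: [0.071, 0.703, -0.071, 0.704]
ft_force: [-0.3, 0.0, 0.8]
grip_width: 0.0685
```

```bash
python3 - <<'E'
from h import *
s,M=tool(); print(s["position"],s["ft_force"],s["grip_width"],yaw_y())
w=optics.capture("wrist"); cv2.imwrite("pics/w5.png",w["img"][:,:,::-1])
E
```

```text
[ 0.58979123 -0.03105178  0.06413475] [-2.55287430e-01  2.77424045e-04  7.98631150e-01] 0.0685441580224995 78.53596556468254
```

View pics/w5.png

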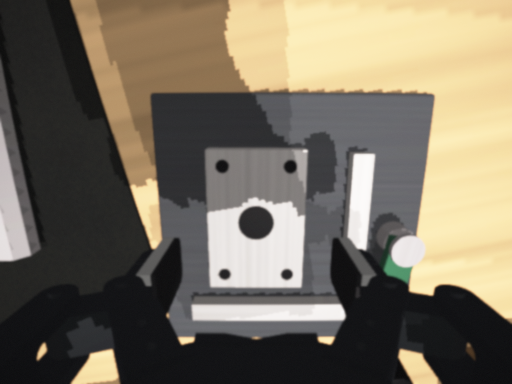

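```bash
python3 - <<'E'
from h import *
w=optics.capture("wrist")
crop(w,190,130,390,330,3.5,"w5c.png")
A=ray(w,[(206,149),(307,150),(302,287),(209,287),(256,222),(345,296),(193,296),(347,237),(351,152)],0.020); print(A.round(4))
E
```

```text
[[ 0.54   -0.05    0.02  ]
 [ 0.5521  0.0067  0.02  ]
 [ 0.6388 -0.0104  0.02  ]
 [ 0.6269 -0.0694  0.02  ]
 [ 0.5892 -0.0307  0.02  ]
 [ 0.6512  0.0162  0.02  ]
 [ 0.6313 -0.0812  0.02  ]
 [ 0.6101  0.0226  0.02  ]
 [ 0.5582  0.0315  0.02  ]]
```

View pics/w5c.png

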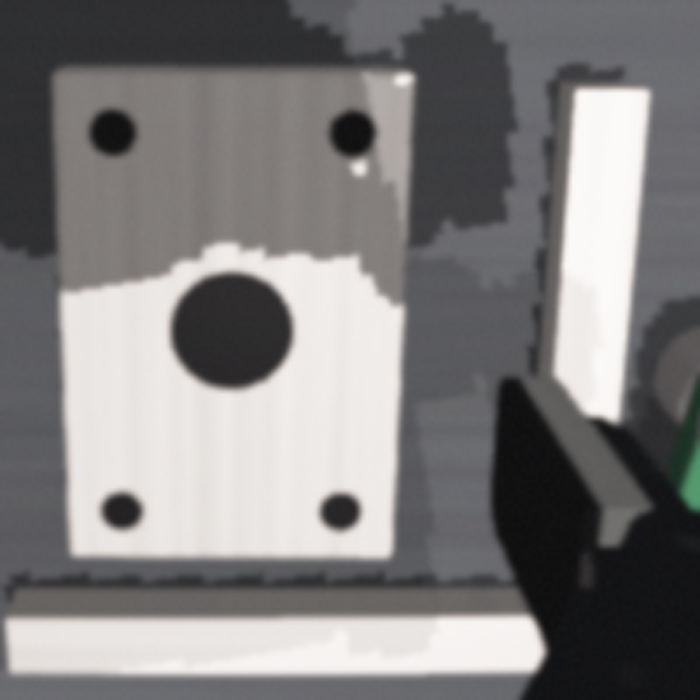

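Call:
step_arm:
  targets:
    - [[0,-0.03,0],0,255]
    - [[0,-0.055,0],0,255]
    - [[0.01,-0.055,0],0,255]
    - [[0.025,-0.055,0],0,255]
    - [[0.04,-0.055,0],0,255]
    - [[0.048,-0.055,0],0,255]
    - [[0.05,-0.055,0],0,255]
    - [[0.05,-0.048,0],0,255]
    - [[0.05,-0.042,0],0,255]
    - [[0.05,-0.036,0],0,255]
    - [[0.05,-0.03,0],0,255]
    - [[0.05,-0.026,0],0,255]
    - [[0.05,-0.026,0],0,255]
  grip_force: 40

```text
time_s: 8.9
position: [0.5843, -0.0559, 0.0136]
eef_rot: [0.071, 0.703, -0.07, 0.704]
ft_force: [-0.3, 0.2, 2.8]
grip_width: -0.0002
```

```bash
python3 - <<'E'
from h import *
s,M=tool(); print(s["position"],s["ft_force"],s["grip_width"],yaw_y())
w=optics.capture("wrist"); cv2.imwrite("pics/w6.png",w["img"][:,:,::-1])
E
```

```text
[ 0.58427031 -0.05589841  0.01358782] [-0.32948306  0.18367526  2.81166226] -0.00022091807851885482 78.57051415865332
```

View pics/w6.png

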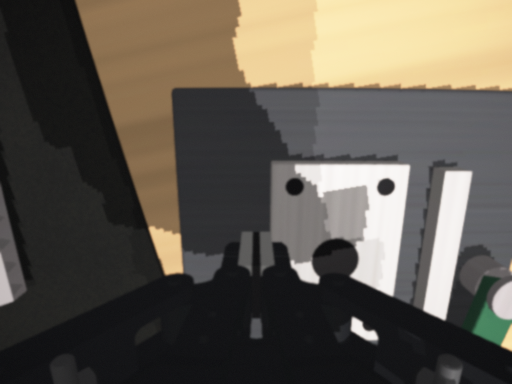

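Call:
step_arm:
  targets:
    - [[-0.0015,0.003,0],0,255]
    - [[-0.0015,0.006,0],0,255]
    - [[-0.0015,0.008,0],0,255]
    - [[-0.0015,0.01,0],0,255]
    - [[-0.0015,0.011,0],0,255]
    - [[-0.0015,0.011,0],0,255]

```text
time_s: 9.7
position: [0.586, -0.0454, 0.0147]
eef_rot: [0.071, 0.704, -0.07, 0.704]
ft_force: [0.1, 0.0, -0.8]
grip_width: 0.0001
```

```bash
python3 - <<'E'
from h import *
s,M=tool(); print(s["position"],s["ft_force"],M.T@s["ft_force"])
w=optics.capture("wrist"); crop(w,190,130,490,370,2.5,"w7.png")
E
```

```text
[ 0.58603851 -0.04540597  0.014684  ] [ 0.12027273  0.04392411 -0.8368465 ] [0.8368425  0.06661116 0.1093824 ]
```

View pics/w7.png

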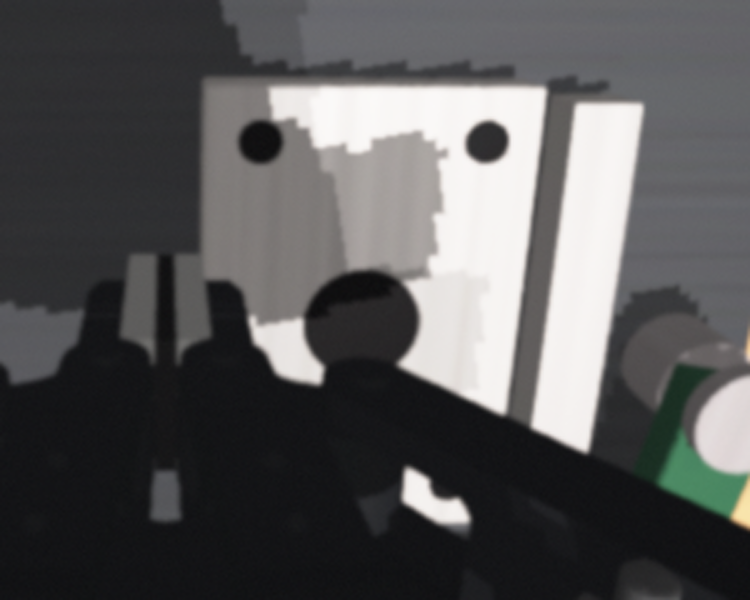

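Call:
step_arm:
  targets:
    - [[0,0.003,0],0,255]
    - [[0,0.0045,0],0,255]
    - [[0,0.006,0],0,255]
    - [[0,0.007,0],0,255]
    - [[0,0.007,0],0,255]

```text
time_s: 10.38
position: [0.5872, -0.0401, 0.0148]
eef_rot: [0.07, 0.704, -0.072, 0.703]
ft_force: [-0.4, -5.4, -0.9]
grip_width: -0.0004
```

```bash
python3 - <<'E'
from h import *
s,M=tool(); print(s["position"],s["ft_force"],M.T@s["ft_force"])
w=optics.capture("wrist"); crop(w,190,130,490,370,2.5,"w8.png")
E
```

```text
[ 0.58724083 -0.0400628   0.01476858] [-0.44600078 -5.39796153 -0.88013772] [ 0.89373675 -5.37615716  0.64009108]
```

View pics/w8.png

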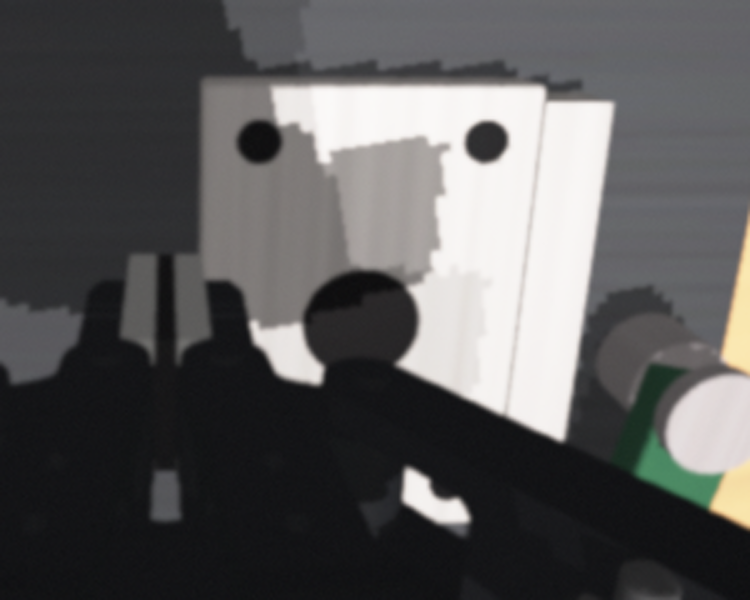

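Call:
step_arm:
  targets:
    - [[0,-0.008,0],0,255]
    - [[-0.02,-0.008,0],0,255]
    - [[-0.035,-0.004,-0.015],0,255]
    - [[-0.035,0.02,-0.05],0,255]
    - [[-0.035,0.036,-0.066],0,255]
    - [[-0.035,0.036,-0.066],0,255]
    - [[-0.015,0.036,-0.066],0,255]
    - [[0,0.036,-0.066],0,255]
    - [[0,0.036,-0.062],0,255]
    - [[0,0.036,-0.058],0,255]
    - [[0,0.036,-0.054],0,255]
    - [[0,0.036,-0.05],0,255]
    - [[0,0.036,-0.048],0,255]

```text
time_s: 12.05
position: [0.5476, 0.006, 0.015]
eef_rot: [0.071, 0.704, -0.071, 0.703]
ft_force: [-2.9, 1.3, 1.8]
grip_width: 0.0003
```

```bash
python3 - <<'E'
from h import *
s,M=tool(); print(s["position"],s["ft_force"],M.T@s["ft_force"])
w=optics.capture("wrist"); cv2.imwrite("pics/w9.png",w["img"][:,:,::-1])
c=optics.capture("top"); crop(c,230,130,310,250,5,"t9.png")
c=optics.capture("scene"); crop(c,200,150,330,270,4,"s9.png")
E
```

```text
[0.54757548 0.00599985 0.01504042] [-2.94738947  1.28290393  1.83229386] [-1.83108622  0.67173869 -3.14422301]
```

View pics/w9.png

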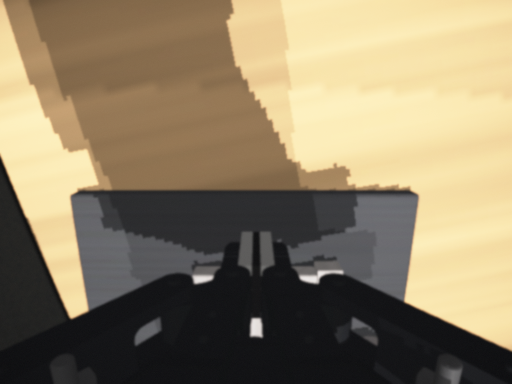

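View pics/s9.png

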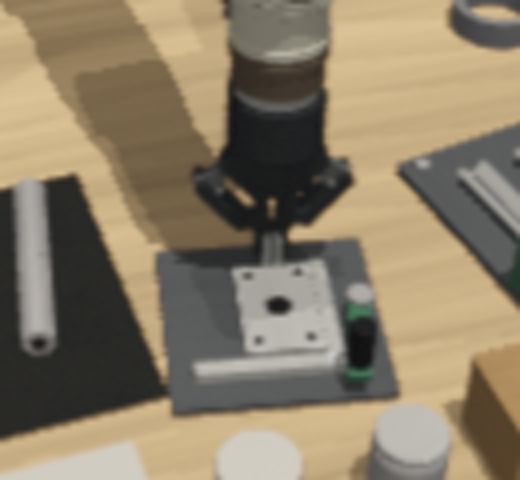

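Call:
step_arm:
  targets:
    - [[0,0,0.003],0,255]
    - [[0,0,0.006],0,255]
    - [[0,0,0.008],0,255]
    - [[0,0,0.01],0,255]
    - [[0,0,0.01],0,255]

```text
time_s: 12.82
position: [0.5551, 0.0044, 0.0144]
eef_rot: [0.071, 0.705, -0.07, 0.702]
ft_force: [-7.5, 2.3, 4.6]
grip_width: 0.0001
```

```bash
python3 - <<'E'
from h import *
s,M=tool(); print(s["position"],s["ft_force"],M.T@s["ft_force"])
c=optics.capture("top"); crop(c,230,130,310,250,5,"t10.png")
c=optics.capture("scene"); crop(c,220,190,320,260,7,"s10.png")
E
```

```text
[0.55506484 0.0044327  0.01442461] [-7.52314866  2.31505318  4.57123146] [-4.53306875  0.77613902 -7.85508051]
```

View pics/s10.png

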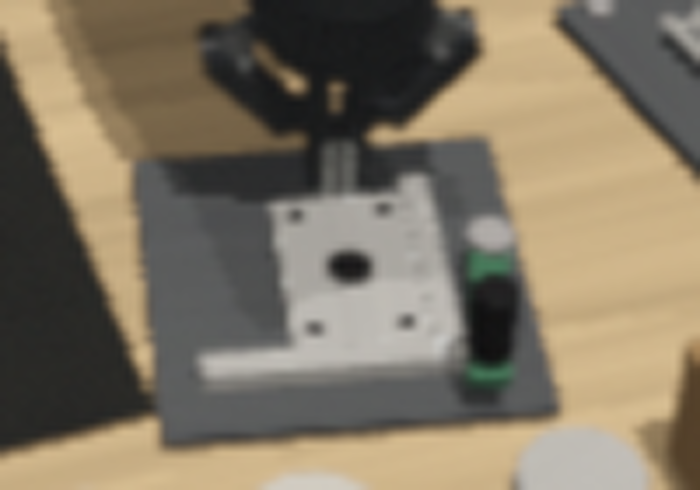

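Call:
step_arm:
  targets:
    - [[0,0,0.002],0,255]
    - [[0,0,0.003],0,255]
    - [[0,0,0.003],0,255]
    - [[0,0,0.003],0,255]

```text
time_s: 13.42
position: [0.5552, 0.0044, 0.0141]
eef_rot: [0.071, 0.707, -0.07, 0.7]
ft_force: [-13.2, 3.3, 8.9]
grip_width: 0.0
```

Call:
step_arm:
  targets:
    - [[0,0,-0.012],0,255]
    - [[-0.03,0,-0.02],0,255]
    - [[-0.08,0,-0.04],0,255]
    - [[-0.13,0,-0.05],0,255]
    - [[-0.15,0,-0.05],0,255]
    - [[-0.15,0,-0.05],0,255]

```text
time_s: 14.18
position: [0.5136, 0.0133, 0.1671]
eef_rot: [0.071, 0.701, -0.07, 0.706]
ft_force: [0.6, -0.5, -1.0]
grip_width: -0.0
```

```bash
python3 - <<'E'
from h import *
s,M=tool(); print(s["position"],s["ft_force"],yaw_y())
w=optics.capture("wrist"); cv2.imwrite("pics/w11.png",w["img"][:,:,::-1]); crop(w,180,190,360,384,3,"w11c.png")
E
```

```text
[0.51355901 0.01330651 0.16709334] [ 0.57444469 -0.49859219 -0.95411216] 78.53626489038648
```

View pics/w11.png

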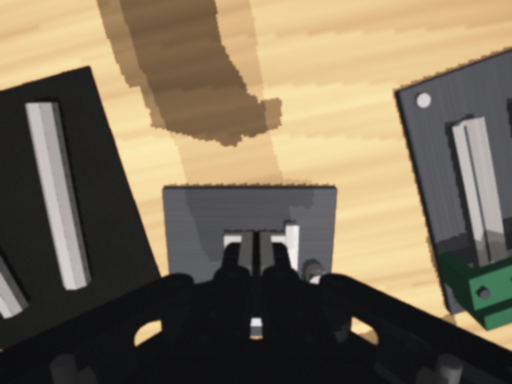

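View pics/w11c.png

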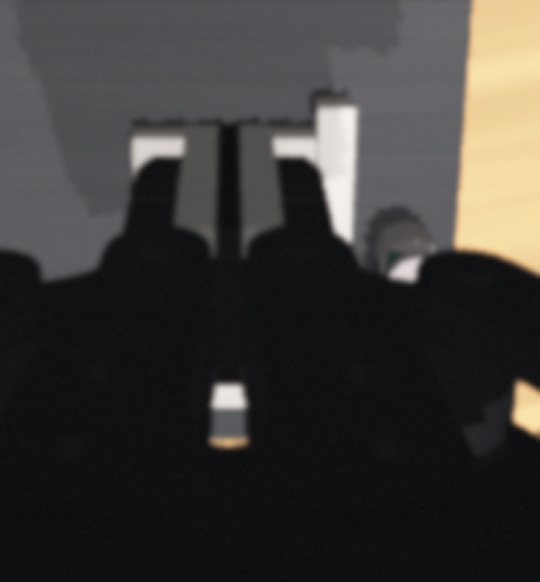

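Call:
step_arm:
  targets:
    - [[-0.03,0,-0.05],0,200]
    - [[-0.06,0,-0.1],0,150]
    - [[-0.06,0,-0.11],0,150]
    - [[-0.06,0,-0.11],0,150]

```text
time_s: 14.72
position: [0.4032, 0.0352, 0.2237]
eef_rot: [0.07, 0.704, -0.071, 0.703]
ft_force: [0.5, -0.2, -0.0]
grip_width: 0.0351
```

```bash
python3 - <<'E'
from h import *
s,M=tool(); print(s["position"],s["ft_force"],yaw_y(),s["grip_width"])
w=optics.capture("wrist"); cv2.imwrite("pics/w12.png",w["img"][:,:,::-1]); crop(w,190,180,350,340,4,"w12c.png")
E
```

```text
[0.40318187 0.03518558 0.2236962 ] [ 0.45513088 -0.20981106 -0.04224344] 78.55683193704755 0.035083418661149016
```

View pics/w12c.png

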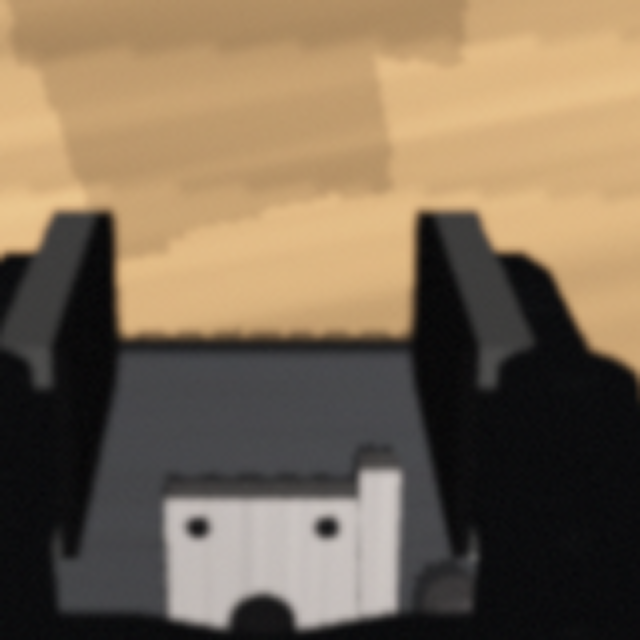

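```bash
python3 - <<'E'
from h import *
c=optics.capture("top"); crop(c,235,140,305,210,9,"t12.png")
c=optics.capture("scene"); crop(c,220,190,320,260,7,"s12.png")
E
```

```text
(no output)
```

View pics/t12.png

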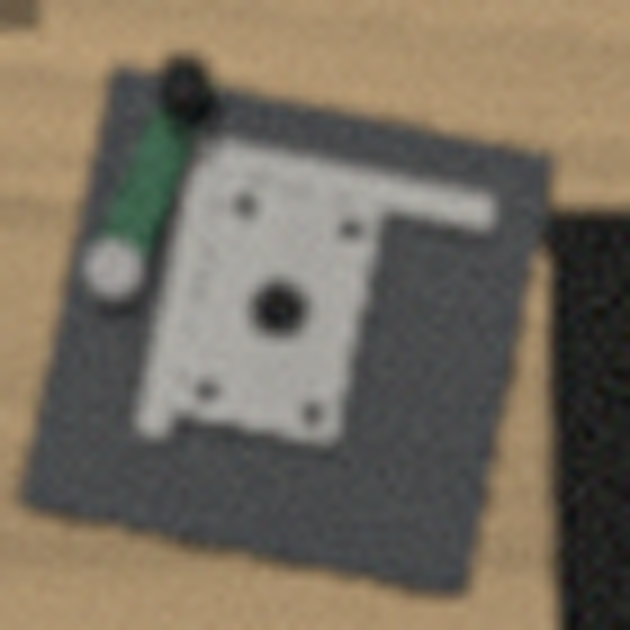

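View pics/s12.png

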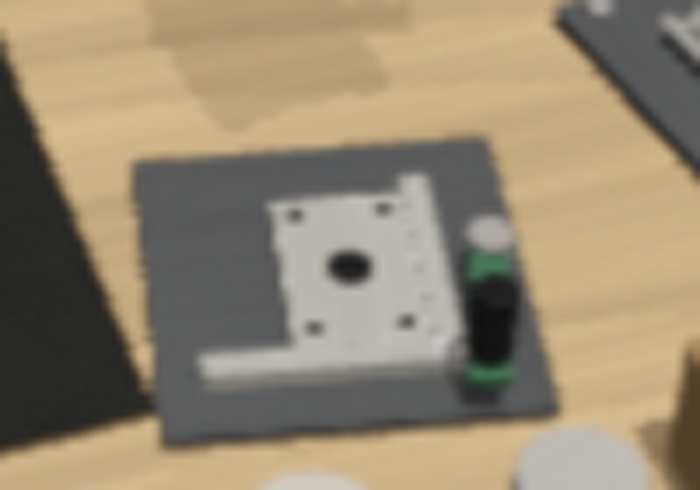

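Call:
step_arm:
  targets:
    - [[0,0.01,0.05],0,106]
    - [[0.02,0.02,0.1],3,106]
    - [[0.04,0.03,0.15],6,106]
    - [[0.06,0.04,0.2],9,106]
    - [[0.08,0.045,0.25],10.5,106]
    - [[0.094,0.0494,0.2777],10.5,106]
    - [[0.094,0.0494,0.2777],10.5,106]
    - [[0.094,0.0494,0.2777],10.5,106]

```text
time_s: 15.88
position: [0.685, 0.0282, 0.1295]
eef_rot: [0.135, 0.695, -0.135, 0.693]
ft_force: [-0.4, -0.3, 0.2]
grip_width: 0.0501
```

```bash
python3 - <<'E'
from h import *
s,M=tool(); print(s["position"],s["ft_force"],yaw_y(),s["grip_width"],s["joints"].round(2))
w=optics.capture("wrist"); cv2.imwrite("pics/w13.png",w["img"][:,:,::-1])
E
```

```text
[0.68497157 0.02816684 0.12952795] [-0.40667439 -0.31850695  0.18943919] 68.01906886957008 0.05007318283610851 [0.04 0.67 0.41 1.31 0.   0.42]
```

View pics/w13.png

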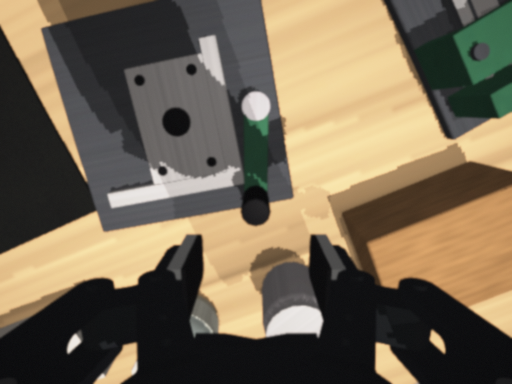

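```bash
python3 - <<'E'
from h import *
w=optics.capture("wrist"); c=optics.capture("top")
s,M=tool(); p=s["position"]
print("tcp proj z.071",proj(w,[[p[0],p[1],.071]]), "knob",ray(w,[(256,208)],.071),"pivot",ray(w,[(256,106)],.031))
print("knob angle dir")
print("jar top",ray(c,[(290,121)],.075),"tin top",ray(c,[(257,119)],.07),"carton", ray(c,[(199,110),(238,110),(238,137),(199,137)],.07).round(3).tolist())
print("wrist: cyl",ray(w,[(294,320)],.07),ray(w,[(204,316)],.07))
P=pts(w); print("carton wrist",P[240,420],P[330,500])
E
```

```text
tcp proj z.071 [[256.24341155 213.89025131]] knob [[0.6814334  0.02983863 0.071     ]] pivot [[0.62118728 0.05411925 0.031     ]]
knob angle dir
jar top [[ 0.77484005 -0.08542893  0.075     ]] tin top [[0.78154103 0.02095928 0.07      ]] carton [[0.809, 0.208, 0.07], [0.81, 0.083, 0.07], [0.722, 0.082, 0.07], [0.72, 0.207, 0.07]]
wrist: cyl [[0.77168055 0.02344579 0.07      ]] [[ 0.74401446 -0.03626958  0.07      ]]
carton wrist [0.74538045 0.12547606 0.06949807] [0.69583589 0.09046159 0.20576051]
```

Call:
step_arm:
  targets:
    - [[0.03,0,-0.002],0,106]
    - [[0.06,0,-0.002],0,106]
    - [[0.08,0,-0.002],0,106]
    - [[0.086,0,-0.002],0,106]
    - [[0.086,0,-0.002],0,150]
    - [[0.086,0,-0.002],0,175]
    - [[0.086,0,-0.002],0,175]
  grip_force: 20

```text
time_s: 16.9
position: [0.6844, 0.0292, 0.0461]
eef_rot: [0.135, 0.693, -0.134, 0.695]
ft_force: [-0.9, -0.7, -0.9]
grip_width: 0.0266
```

```bash
python3 - <<'E'
from h import *
s,M=tool(); print(s["position"],s["ft_force"],yaw_y(),s["grip_width"],s["joints"].round(2))
w=optics.capture("wrist"); cv2.imwrite("pics/w14.png",w["img"][:,:,::-1])
pv=np.array([.622,.0542]); p=s["position"][:2]; M0=M
r0=p-pv; a0=np.arctan2(r0[1],r0[0]); print("r",np.linalg.norm(r0),"ang",np.degrees(a0),"theta",np.degrees(-a0)-11.5)
r=.068
for k in range(0,95,6):
    a=a0-np.radians(k); t=pv+r*np.array([np.cos(a),np.sin(a)])
    d=M.T@np.r_[t-p,0]; print(k,d.round(4).tolist())
E
```

```text
[0.68444195 0.02922568 0.04613981] [-0.9457376  -0.67520736 -0.86864831] 68.0421877321206 0.02664263162324465 [ 0.04  0.72  0.28  1.13 -0.    0.43]
r 0.0672511225085963 ang -21.799467215815238 theta 10.299467215815238
0 [0.0, 0.0, 0.0007]
6 [-0.0, -0.0071, 0.0004]
12 [-0.0, -0.0141, -0.0007]
18 [-0.0, -0.021, -0.0025]
24 [-0.0, -0.0277, -0.0051]
30 [-0.0, -0.034, -0.0083]
36 [-0.0001, -0.04, -0.0121]
42 [-0.0001, -0.0455, -0.0166]
48 [-0.0001, -0.0506, -0.0216]
54 [-0.0001, -0.0551, -0.0271]
60 [-0.0001, -0.059, -0.0331]
66 [-0.0001, -0.0622, -0.0394]
72 [-0.0001, -0.0648, -0.0461]
78 [-0.0002, -0.0667, -0.0529]
84 [-0.0002, -0.0678, -0.06]
90 [-0.0002, -0.0682, -0.0671]
```

View pics/w14.png

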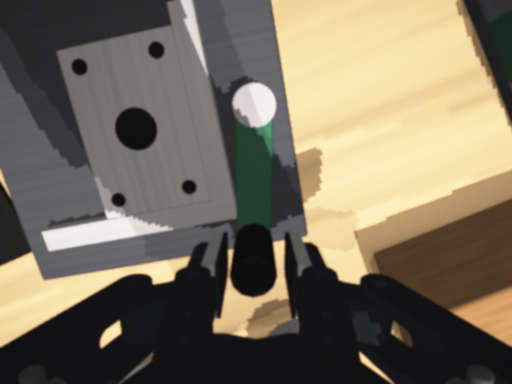

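Call:
step_arm:
  targets:
    - [[0,-0.0071,0.0004],6,175]
    - [[0,-0.0141,-0.0007],12,175]
    - [[0,-0.021,-0.0025],18,175]
    - [[0,-0.0277,-0.0051],24,175]
    - [[0,-0.034,-0.0083],30,175]
    - [[0,-0.04,-0.0121],36,175]
    - [[0,-0.0455,-0.0166],42,175]
    - [[0,-0.0506,-0.0216],48,175]
    - [[0,-0.0551,-0.0271],54,175]
    - [[0,-0.059,-0.0331],60,175]
    - [[0,-0.0622,-0.0394],66,175]
    - [[0,-0.0648,-0.0461],72,175]
    - [[0,-0.0667,-0.0529],78,175]
    - [[0,-0.0678,-0.06],84,175]
    - [[0,-0.0678,-0.06],84,175]
    - [[0,-0.0678,-0.06],84,175]

```text
time_s: 18.95
position: [0.6031, -0.0113, 0.0451]
eef_rot: [0.564, 0.426, -0.564, 0.426]
ft_force: [-0.4, 0.2, -0.1]
grip_width: 0.0267
```

```bash
python3 - <<'E'
from h import *
s,M=tool(); print(s["position"],s["ft_force"],yaw_y(),s["grip_width"],s["joints"].round(2))
pv=np.array([.622,.0542]); r0=s["position"][:2]-pv; print(np.degrees(-np.arctan2(r0[1],r0[0]))-11.5)
w=optics.capture("wrist"); cv2.imwrite("pics/w15.png",w["img"][:,:,::-1])
E
```

```text
[ 0.60305736 -0.01127517  0.0451044 ] [-0.37412446  0.18221901 -0.10166328] -15.876245321969485 0.026700424354756933 [-0.02  0.58  0.01  1.    0.    1.83]
94.63570050175068
```

View pics/w15.png

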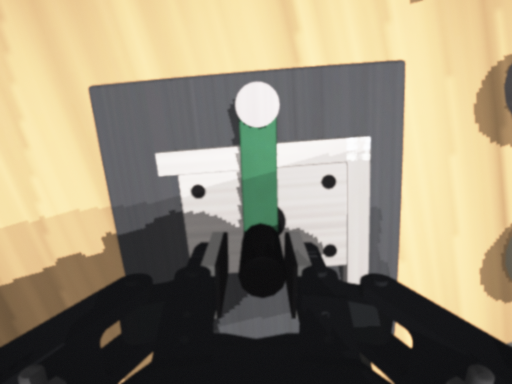

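Call:
step_arm:
  targets:
    - [[0,0,0],0,110]
    - [[0,0,0],0,110]
    - [[-0.05,0,0],0,110]
    - [[-0.11,-0.01,0.03],-10,90]
    - [[-0.15,-0.02,0.07],-20,90]
    - [[-0.15,-0.03,0.11],-30,90]
    - [[-0.15,-0.04,0.15],-40,90]
    - [[-0.15,-0.05,0.17],-50,90]
    - [[-0.15,-0.059,0.187],-60,90]
    - [[-0.15,-0.059,0.187],-70,90]
    - [[-0.15,-0.059,0.187],-80,90]
    - [[-0.15,-0.059,0.187],-90,90]
    - [[-0.15,-0.059,0.187],-96.5,90]
    - [[-0.15,-0.059,0.187],-96.5,90]
    - [[-0.15,-0.059,0.187],-96.5,90]

```text
time_s: 20.88
position: [0.4945, -0.1748, 0.1948]
eef_rot: [0.059, 0.705, -0.059, 0.705]
ft_force: [-0.1, -0.3, 0.6]
grip_width: 0.0552
```

```bash
python3 - <<'E'
from h import *
s,M=tool(); print(s["position"],s["ft_force"],yaw_y(),s["grip_width"],s["joints"].round(2))
w=optics.capture("wrist"); cv2.imwrite("pics/w16.png",w["img"][:,:,::-1])
c=optics.capture("top"); cv2.imwrite("pics/t16.png",c["img"][:,:,::-1])
E
```

```text
[ 0.49447152 -0.17482108  0.19479591] [-0.14231675 -0.3275944   0.60218286] 80.45452949539644 0.05523766230037908 [-0.34  0.31 -0.    1.26 -0.   -0.17]
```

View pics/w16.png

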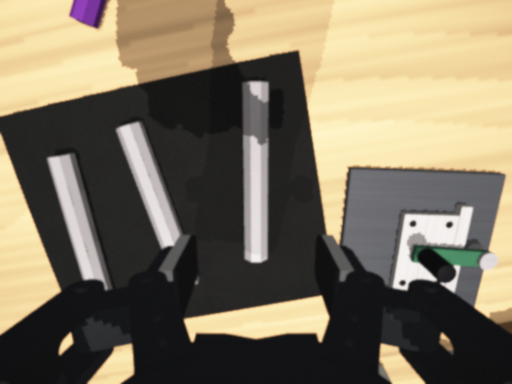

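View pics/t16.png

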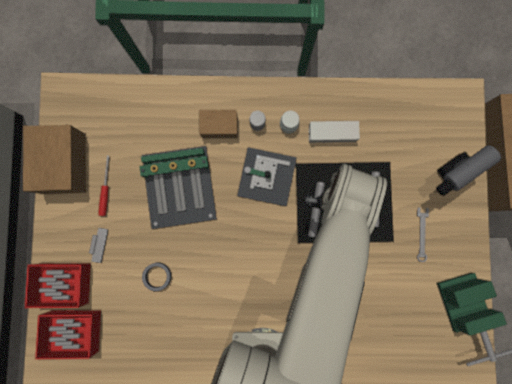

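```bash
python3 - <<'E'
from h import *
w=optics.capture("wrist"); s,M=tool()
def bar(w,roi,z=.028,thr=90):
    x0,y0,x1,y1=roi; hsv=cv2.cvtColor(w["img"],cv2.COLOR_RGB2HSV); m=np.zeros(hsv.shape[:2],np.uint8)
    m[y0:y1,x0:x1]=(hsv[y0:y1,x0:x1,2]>thr)
    cs=max(cv2.findContours(m,cv2.RETR_EXTERNAL,cv2.CHAIN_APPROX_NONE)[0],key=cv2.contourArea).reshape(-1,2)
    print(cs.min(0),cs.max(0)); r=cv2.minAreaRect((ray(w,cs,z)[:,:2]*1000).astype(np.float32)); return r
print(proj(w,[np.r_[s["position"][:2],.028]]))
print(bar(w,(236,70,285,275)))
print(ray(w,[(256,81),(256,260)],.028))
E
```

```text
[[255.63018303 179.34022922]]
[243  81] [268 262]
((493.07867431640625, -174.81314086914062), (24.273983001708984, 180.34783935546875), 80.50627136230469)
[[ 0.40424391 -0.15933912  0.028     ]
 [ 0.57983773 -0.18871316  0.028     ]]
```

Call:
step_arm:
  targets:
    - [[0.05,0,-0.0015],0,90]
    - [[0.1,0,-0.0015],0,90]
    - [[0.14,0,-0.0015],0,90]
    - [[0.165,0,-0.0015],0,90]
    - [[0.178,0,-0.0015],0,90]
    - [[0.183,0,-0.0015],0,90]
    - [[0.183,0,-0.0015],0,150]
    - [[0.183,0,-0.0015],0,200]
    - [[0.183,0,-0.0015],0,220]
    - [[0.183,0,-0.0015],0,220]
  grip_force: 80

```text
time_s: 22.28
position: [0.494, -0.175, 0.0133]
eef_rot: [0.058, 0.704, -0.059, 0.706]
ft_force: [-1.3, 0.9, 5.1]
grip_width: 0.0212
```

```bash
python3 - <<'E'
from h import *
s,M=tool(); print(s["position"],s["ft_force"],yaw_y(),s["grip_width"],s["joints"].round(2))
w=optics.capture("wrist"); cv2.imwrite("pics/w17.png",w["img"][:,:,::-1])
E
```

```text
[ 0.49395927 -0.17500473  0.01325346] [-1.29730308  0.8751552   5.11531428] 80.53342890613834 0.021155937317661334 [-0.34  0.48 -0.26  0.82 -0.   -0.18]
```

View pics/w17.png

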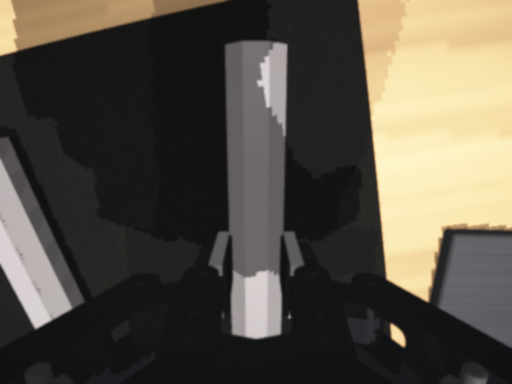

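Call:
step_arm:
  targets:
    - [[-0.01,0,0],0,220]
    - [[-0.03,0,0],0,220]
    - [[-0.06,0,0],0,220]
    - [[-0.08,0,0],0,220]
    - [[-0.08,0,0],0,220]

```text
time_s: 22.95
position: [0.4944, -0.175, 0.0936]
eef_rot: [0.058, 0.703, -0.059, 0.706]
ft_force: [0.7, -0.7, -3.1]
grip_width: 0.0222
```

```bash
python3 - <<'E'
from h import *
s,M=tool(); print(s["position"],s["ft_force"],s["moment"],yaw_y(),s["grip_width"],s["joints"].round(2))
w=optics.capture("wrist"); cv2.imwrite("pics/w18.png",w["img"][:,:,::-1])
c=optics.capture("scene"); crop(c,120,130,260,260,5,"s18.png")
E
```

```text
[ 0.49438867 -0.17502914  0.09361921] [ 0.65900577 -0.7437613  -3.13742392] [-0.01227145 -0.02207895  0.04012318] 80.53666459322352 0.022202726985409277 [-0.34  0.39 -0.17  1.01  0.   -0.18]
```

View pics/w18.png

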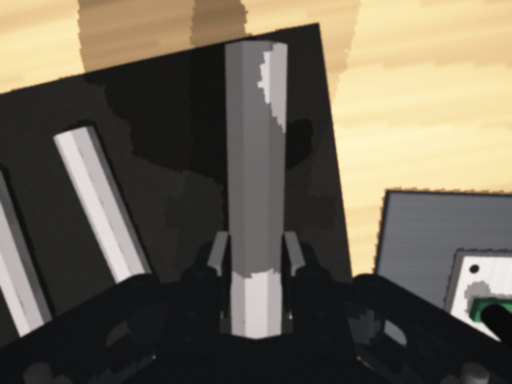

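View pics/s18.png

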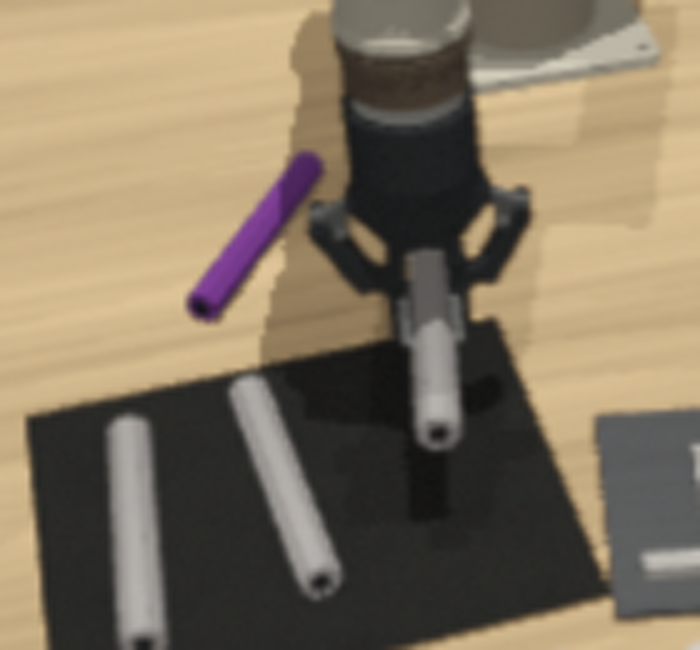

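Call:
step_arm:
  targets:
    - [[-0.05,0.01,0],0,220]
    - [[-0.066,0.06,-0.01],-4,220]
    - [[-0.066,0.11,-0.018],-8,220]
    - [[-0.066,0.16,-0.026],-12,220]
    - [[-0.066,0.21,-0.034],-16,220]
    - [[-0.066,0.26,-0.042],-18.1,220]
    - [[-0.066,0.31,-0.05],-18.1,220]
    - [[-0.066,0.35,-0.055],-18.1,220]
    - [[-0.066,0.375,-0.058],-18.1,220]
    - [[-0.066,0.3847,-0.0583],-18.1,220]
    - [[-0.066,0.3847,-0.0583],-18.1,220]
    - [[-0.066,0.3847,-0.0583],-18.1,220]

```text
time_s: 24.55
position: [0.4985, 0.2133, 0.1574]
eef_rot: [-0.053, 0.706, 0.053, 0.705]
ft_force: [0.7, -0.6, -1.9]
grip_width: 0.0211
```

```bash
python3 - <<'E'
from h import *
s,M=tool(); print(s["position"],s["ft_force"],s["moment"],yaw_y(),s["grip_width"],s["joints"].round(2))
w=optics.capture("wrist"); cv2.imwrite("pics/w19.png",w["img"][:,:,::-1])
E
```

```text
[0.49851776 0.21326491 0.15735359] [ 0.67897186 -0.5586925  -1.91494764] [0.01837516 0.00167775 0.00306414] 98.56300924391032 0.021125584306009422 [ 0.4   0.37 -0.02  1.19 -0.    0.26]
```

View pics/w19.png

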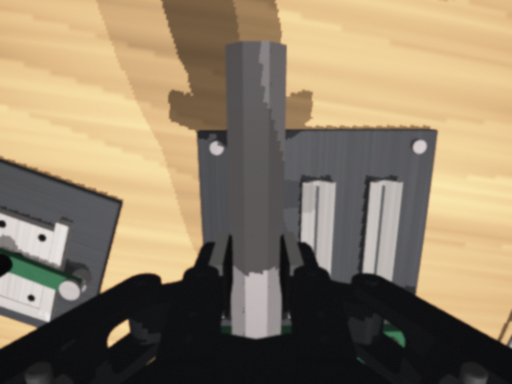

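```bash
python3 - <<'E'
from h import *
w=optics.capture("wrist"); s,M=tool()
crop(w,190,115,450,300,3,"w19c.png")
E
```

```text
(no output)
```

View pics/w19c.png

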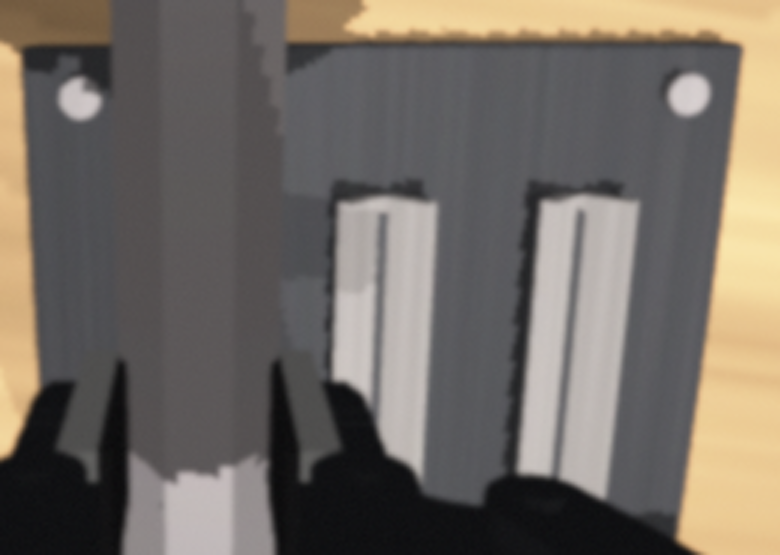

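```bash
python3 - <<'E'
from h import *
w=optics.capture("wrist"); s,M=tool()
f=lambda x,y:(190+x/3,115+y/3)
g=ray(w,[f(336,202),f(437,202),f(541,201),f(638,201)],.027); print("lips",g.round(4).tolist())
g2=(g[0]+g[1])/2; g3=(g[2]+g[3])/2; print("g2",g2,"g3",g3, "yaw",np.degrees(np.arctan2(*(g3-g2)[[1,0]]))-90,np.linalg.norm(g3-g2))
e=ray(w,[f(25,46),f(741,46)],.012); print("edge",e.round(4).tolist(),np.degrees(np.arctan2(*(e[1]-e[0])[[1,0]]))-90,np.linalg.norm(e[1]-e[0]))
k=ray(w,[f(80,99),f(689,95)],.014); print("screws",k.round(4).tolist(),k.mean(0))
# side line groove3 outer edge
a=ray(w,[f(638,205),f(608,490),f(437,205),f(421,480)],.027); print(np.degrees(np.arctan2(*(a[1]-a[0])[[1,0]])),np.degrees(np.arctan2(*(a[3]-a[2])[[1,0]])))
# edge-based centre
ex=np.array([np.cos(np.radians(8.6)),np.sin(np.radians(8.6))]); ey=np.array([-ex[1],ex[0]])
for n,p,j in [("g2",g2,(-70,0)),("g3",g3,(-70,60)),("edge",e.mean(0),(-115,0)),("topg2",np.array([.4862,.2658]),(-70,0)),("topbush",np.array([.6263,.287]),(72,0))]:
    print(n,"origin",(p[:2]-ex*j[0]/1000-ey*j[1]/1000).round(4))
# bar in image: lateral centre & yaw
c=optics.capture("top"); cv2.imwrite("pics/t19.png",c["img"][:,:,::-1])
E
```

```text
lips [[0.4877, 0.2527, 0.027], [0.4833, 0.2817, 0.027], [0.4785, 0.3116, 0.027], [0.4742, 0.34, 0.027]]
g2 [0.4855413  0.26715924 0.027     ] g3 [0.47633896 0.32580938 0.027     ] yaw 8.917134670284852 0.0593676781105826
edge [[0.4582, 0.1566, 0.012], [0.4259, 0.3661, 0.012]] 8.766185284195785 0.21196340299989483
screws [[0.471, 0.1746, 0.014], [0.4424, 0.3533, 0.014]] [0.45668643 0.26396343 0.014     ]
9.608311253439803 9.080961036596092
g2 origin [0.5548 0.2776]
g3 origin [0.5545 0.277 ]
edge origin [0.5558 0.2785]
topg2 origin [0.5554 0.2763]
topbush origin [0.5551 0.2762]
```

Call:
step_arm:
  targets:
    - [[0,-0.003,0.015],0,220]
    - [[0.02,-0.005,0.0238],-0.2,220]
    - [[0.06,-0.005,0.0238],-0.2,220]
    - [[0.09,-0.005,0.0238],-0.2,220]
    - [[0.105,-0.005,0.0238],-0.2,220]
    - [[0.113,-0.005,0.0238],-0.2,220]
    - [[0.113,-0.005,0.0238],-0.2,220]

```text
time_s: 25.62
position: [0.5234, 0.2132, 0.0452]
eef_rot: [-0.054, 0.705, 0.055, 0.705]
ft_force: [0.3, -0.3, -2.2]
grip_width: 0.0212
```

```bash
python3 - <<'E'
from h import *
s,M=tool(); print(s["position"],s["ft_force"],s["moment"],yaw_y(),s["grip_width"])
w=optics.capture("wrist"); cv2.imwrite("pics/w20.png",w["img"][:,:,::-1])
c=optics.capture("scene"); crop(c,280,150,420,250,5,"s20.png")
E
```

```text
[0.52340542 0.21315111 0.04518825] [ 0.31362984 -0.28994068 -2.19753309] [-0.0095504  -0.06168869 -0.03141727] 98.83142184921661 0.021150248512957787
```

View pics/w20.png

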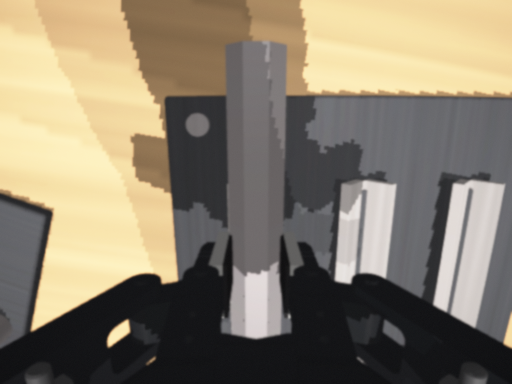

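View pics/s20.png

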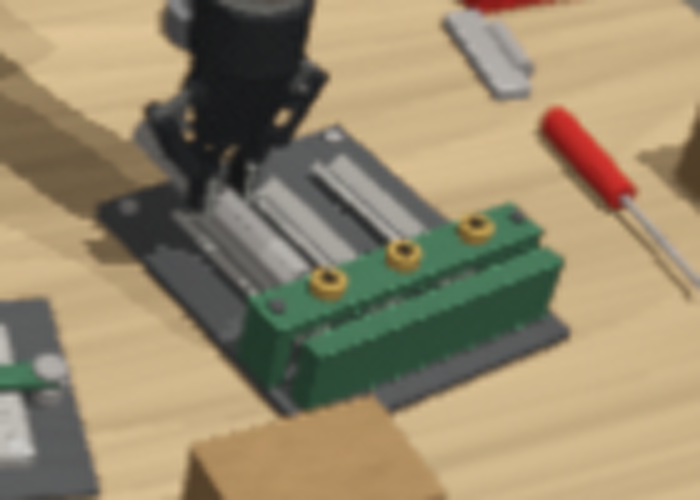

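Call:
step_arm:
  targets:
    - [[0.006,-0.0006,0],0,220]
    - [[0.01,-0.0006,0],0,220]
    - [[0.0125,-0.0006,0],0,220]
    - [[0.014,-0.0006,0],0,220]
    - [[0.014,-0.0006,0],0,220]

```text
time_s: 26.35
position: [0.5231, 0.2125, 0.0307]
eef_rot: [-0.054, 0.705, 0.054, 0.705]
ft_force: [0.6, 0.8, -2.2]
grip_width: 0.0212
```

```bash
python3 - <<'E'
from h import *
s,M=tool(); print(s["position"],s["ft_force"],M.T@s["ft_force"],s["moment"],yaw_y(),s["grip_width"])
E
```

```text
[0.52311327 0.21254331 0.0307148 ] [ 0.56482106  0.76666853 -2.1986949 ] [2.19863359 0.67071182 0.67617949] [-0.0470169   0.02365383  0.03657311] 98.83913233484962 0.02119116655345428
```

Call:
step_arm:
  targets:
    - [[0.001,0,0],0,220]
    - [[0.002,0,0],0,220]
    - [[0.002,0,0],0,220]

```text
time_s: 26.72
position: [0.5234, 0.2125, 0.0303]
eef_rot: [-0.055, 0.705, 0.055, 0.705]
ft_force: [-2.2, -2.4, 6.0]
grip_width: 0.0209
```

Call:
step_arm:
  targets:
    - [[-0.001,0,0.004],0,220]
    - [[-0.001,0,0.014],0,220]
    - [[-0.001,0,0.024],0,220]
    - [[-0.001,0,0.034],0,220]
    - [[-0.001,0,0.042],0,220]
    - [[-0.001,0,0.046],0,220]
    - [[-0.001,0,0.046],0,220]

```text
time_s: 27.6
position: [0.5677, 0.2196, 0.0303]
eef_rot: [-0.055, 0.706, 0.055, 0.704]
ft_force: [-5.3, -1.2, 6.2]
grip_width: 0.0213
```

```bash
python3 - <<'E'
from h import *
s,M=tool(); print(s["position"],s["ft_force"],M.T@s["ft_force"],s["moment"],yaw_y(),s["grip_width"])
w=optics.capture("wrist"); cv2.imwrite("pics/w21.png",w["img"][:,:,::-1])
c=optics.capture("scene"); crop(c,280,150,420,250,5,"s21.png")
E
```

```text
[0.56769633 0.21960699 0.0302868 ] [-5.27328394 -1.24563176  6.22788966] [-6.21627102 -0.41604245 -5.41577463] [-0.22742215  1.10314177  0.10810218] 98.8673168430239 0.021294880604540305
```

View pics/w21.png

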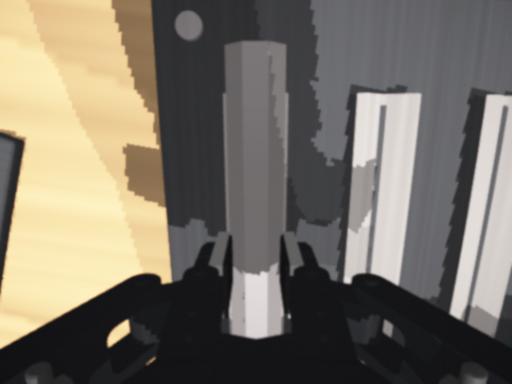

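View pics/s21.png

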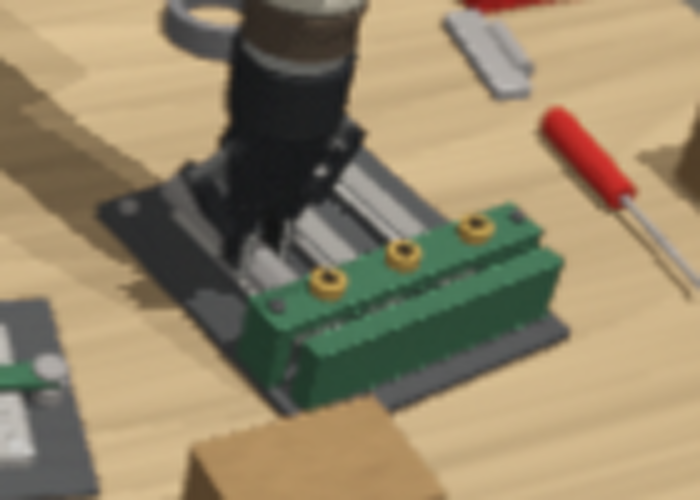

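Call:
step_arm:
  targets:
    - [[0,0,0.003],0,220]
    - [[0,0,0.005],0,220]
    - [[0,0,0.006],0,220]
    - [[0,0,0.007],0,220]
    - [[0,0,0.008],0,220]

```text
time_s: 28.32
position: [0.5747, 0.2207, 0.0303]
eef_rot: [-0.055, 0.706, 0.055, 0.704]
ft_force: [-7.3, -1.3, 6.8]
grip_width: 0.0215
```

Call:
step_arm:
  targets:
    - [[0,0,0.001],0,220]
    - [[0,0,0.002],0,220]
    - [[0,0,0.002],0,220]

```text
time_s: 28.7
position: [0.5751, 0.2207, 0.0303]
eef_rot: [-0.055, 0.707, 0.055, 0.703]
ft_force: [-11.9, -1.6, 10.8]
grip_width: 0.0211
```

Call:
step_arm:
  targets:
    - [[0,0,-0.001],0,170]
    - [[0,0,-0.001],0,130]
    - [[0,0,-0.001],0,130]
    - [[-0.03,0,-0.001],0,130]
    - [[-0.08,0,-0.04],0,130]
    - [[-0.14,0,-0.08],0,130]
    - [[-0.14,0,-0.08],0,130]

```text
time_s: 29.58
position: [0.5004, 0.2095, 0.1743]
eef_rot: [-0.054, 0.702, 0.055, 0.708]
ft_force: [0.1, 1.0, -0.2]
grip_width: 0.0419
```

```bash
python3 - <<'E'
from h import *
s,M=tool(); print(s["position"],s["ft_force"],s["moment"],yaw_y(),s["grip_width"])
w=optics.capture("wrist"); crop(w,190,100,490,300,2.6,"w22.png")
c=optics.capture("scene"); crop(c,280,150,420,250,5,"s22.png")
c=optics.capture("top"); cv2.imwrite("pics/t22.png",c["img"][:,:,::-1])
E
```

```text
[0.50037964 0.20954224 0.17434534] [ 0.08029572  0.99249765 -0.16664528] [-0.0015596  -0.01130301 -0.00547166] 98.86250207622908 0.041922228472497616
```

View pics/w22.png

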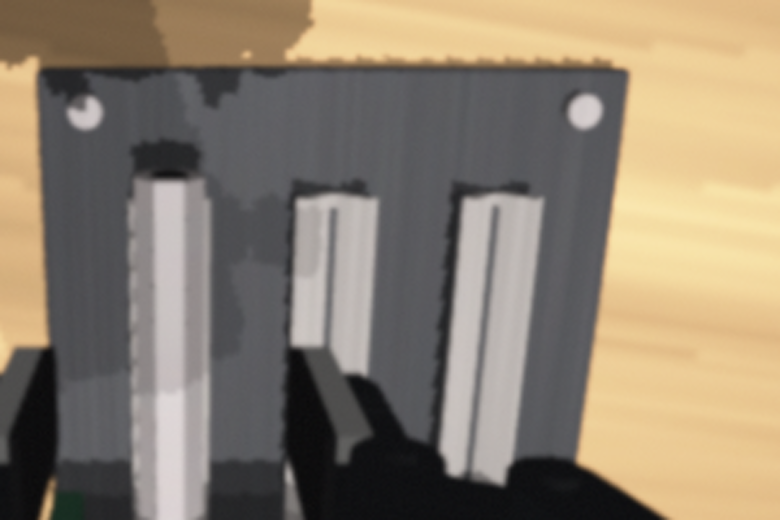

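View pics/t22.png

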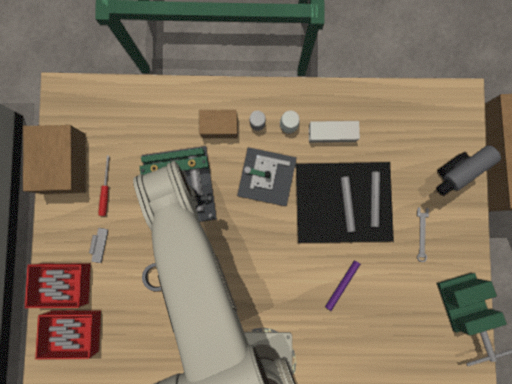

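```bash
cat >> h.py <<'E'
JO=np.array([.5552,.2776]); _a=np.radians(8.8); JX=np.array([np.cos(_a),np.sin(_a)]); JY=np.array([-JX[1],JX[0]])
def jig(p): d=np.atleast_2d(p)[:,:2]-JO; return np.c_[d@JX,d@JY].round(4)
def jw(x,y): return JO+x*JX+y*JY
E
python3 - <<'E'
from h import *
w=optics.capture("wrist")
f=lambda x,y:(190+x/2.6,100+y/2.6)
print("bar end",jig(ray(w,[f(168,179)],.045)),"g2 lip",jig(ray(w,[f(296,197),f(377,198)],.027)),"g3",jig(ray(w,[f(462,197),f(544,198)],.027)), "edge",jig(ray(w,[f(40,70),f(627,70)],.012)))
print("target above bar2", shift([.5134,-.2789,.195]), tool()[0]["position"])
E
```

```text
bar end [[-0.0828 -0.0598]] g2 lip [[-0.0732 -0.0155]
 [-0.0729  0.0127]] g3 [[-0.0733  0.0425]
 [-0.0731  0.0716]] edge [[-0.1156 -0.1049]
 [-0.1166  0.1034]]
target above bar2 [-0.02598838 -0.48397478 -0.061229  ] [0.49960357 0.20872793 0.16883462]
```

Call:
step_arm:
  targets:
    - [[-0.026,-0.05,-0.005],0,90]
    - [[-0.026,-0.11,-0.012],1,90]
    - [[-0.026,-0.17,-0.02],2,90]
    - [[-0.026,-0.23,-0.028],2.7,90]
    - [[-0.026,-0.29,-0.036],2.7,90]
    - [[-0.026,-0.35,-0.044],2.7,90]
    - [[-0.026,-0.41,-0.052],2.7,90]
    - [[-0.026,-0.46,-0.058],2.7,90]
    - [[-0.026,-0.484,-0.061],2.7,90]
    - [[-0.026,-0.484,-0.061],2.7,90]
    - [[-0.026,-0.484,-0.061],2.7,90]

```text
time_s: 31.15
position: [0.5134, -0.2776, 0.1947]
eef_rot: [-0.038, 0.707, 0.039, 0.705]
ft_force: [0.1, 0.6, 0.3]
grip_width: 0.0552
```

```bash
cat >> h.py <<'E'
def bar(w,roi,z=.028,thr=90):
    x0,y0,x1,y1=roi; hsv=cv2.cvtColor(w["img"],cv2.COLOR_RGB2HSV); m=np.zeros(hsv.shape[:2],np.uint8)
    m[y0:y1,x0:x1]=(hsv[y0:y1,x0:x1,2]>thr)
    cs=max(cv2.findContours(m,cv2.RETR_EXTERNAL,cv2.CHAIN_APPROX_NONE)[0],key=cv2.contourArea).reshape(-1,2)
    print("px",cs.min(0),cs.max(0)); return cv2.minAreaRect((ray(w,cs,z)[:,:2]*1000).astype(np.float32))
E
python3 - <<'E'
from h import *
s,M=tool(); print(s["position"],s["ft_force"],yaw_y(),s["grip_width"],s["joints"].round(2))
w=optics.capture("wrist"); cv2.imwrite("pics/w23.png",w["img"][:,:,::-1])
print(bar(w,(220,70,300,290)), proj(w,[np.r_[s["position"][:2],.028]]))
E
```

```text
[ 0.51339412 -0.27762968  0.19474088] [0.09632108 0.64635098 0.30794631] 96.19571962298393 0.05520916190746159 [-0.5   0.43  0.17  1.32  0.   -0.6 ]
px [241  81] [266 262]
((511.9392395019531, -279.3641052246094), (180.2471160888672, 24.318849563598633), 6.088436126708984) [[254.9955177  179.53466198]]
```

View pics/w23.png

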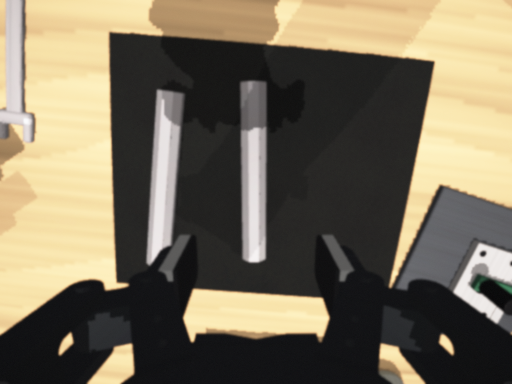

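Call:
step_arm:
  targets:
    - [[0.05,-0.0016,-0.0017],0,90]
    - [[0.1,-0.0016,-0.0017],0,90]
    - [[0.14,-0.0016,-0.0017],0,90]
    - [[0.165,-0.0016,-0.0017],0,90]
    - [[0.178,-0.0016,-0.0017],0,90]
    - [[0.183,-0.0016,-0.0017],0,90]
    - [[0.183,-0.0016,-0.0017],0,150]
    - [[0.183,-0.0016,-0.0017],0,200]
    - [[0.183,-0.0016,-0.0017],0,220]
    - [[0.183,-0.0016,-0.0017],0,220]

```text
time_s: 32.45
position: [0.513, -0.2809, 0.0145]
eef_rot: [-0.038, 0.705, 0.038, 0.707]
ft_force: [-1.1, 1.5, 5.7]
grip_width: 0.0214
```

Call:
step_arm:
  targets:
    - [[-0.01,0,0],0,220]
    - [[-0.03,0,0],0,220]
    - [[-0.06,0,0],0,220]
    - [[-0.1,0,0],0,220]
    - [[-0.14,0,0],0,220]
    - [[-0.14,0,0],0,220]

```text
time_s: 33.2
position: [0.5142, -0.282, 0.1569]
eef_rot: [-0.039, 0.704, 0.036, 0.708]
ft_force: [0.6, -0.1, -2.7]
grip_width: 0.021
```

```bash
python3 - <<'E'
from h import *
s,M=tool(); print(s["position"],s["ft_force"],s["moment"],yaw_y(),s["grip_width"],s["joints"].round(2))
w=optics.capture("wrist"); cv2.imwrite("pics/w24.png",w["img"][:,:,::-1])
t=np.r_[jw(-.041,0),.16]; print("target",t,shift(t))
E
```

```text
[ 0.51419228 -0.28199641  0.15687733] [ 0.64978608 -0.09304061 -2.70732492] [-0.10254353 -0.05122871  0.00107962] 96.12494340877092 0.020986913333887736 [-0.5   0.44  0.1   1.22 -0.   -0.61]
target [0.51468264 0.27132758 0.16      ] [-0.00669211  0.54916903  0.06086446]
```

View pics/w24.png

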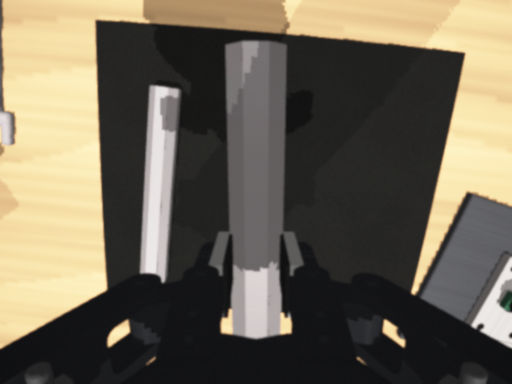

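Call:
step_arm:
  targets:
    - [[-0.01,0.05,0.005],0,220]
    - [[-0.01,0.11,0.012],-1,220]
    - [[-0.01,0.17,0.019],-2,220]
    - [[-0.01,0.23,0.026],-2.7,220]
    - [[-0.01,0.29,0.033],-2.7,220]
    - [[-0.01,0.35,0.04],-2.7,220]
    - [[-0.01,0.41,0.047],-2.7,220]
    - [[-0.01,0.47,0.053],-2.7,220]
    - [[-0.01,0.52,0.059],-2.7,220]
    - [[-0.005,0.549,0.061],-2.7,220]
    - [[-0.005,0.549,0.061],-2.7,220]
    - [[-0.005,0.549,0.061],-2.7,220]

```text
time_s: 34.75
position: [0.5129, 0.2708, 0.156]
eef_rot: [-0.055, 0.706, 0.054, 0.704]
ft_force: [0.3, -0.6, -2.9]
grip_width: 0.0213
```

```bash
python3 - <<'E'
from h import *
s,M=tool(); print(s["position"],s["ft_force"],s["moment"],yaw_y(),s["grip_width"])
w=optics.capture("wrist"); cv2.imwrite("pics/w25.png",w["img"][:,:,::-1])
t=np.r_[jw(-.041,0),.045]; print(shift(t), jig(s["position"]))
E
```

```text
[0.51286859 0.2707847  0.15600976] [ 0.25770816 -0.55778536 -2.90157456] [-0.0093998  -0.02045545 -0.0207878 ] 98.83178774259055 0.02131915932159452
[0.11156713 0.00074956 0.00176892] [[-0.0429 -0.0003]]
```

View pics/w25.png

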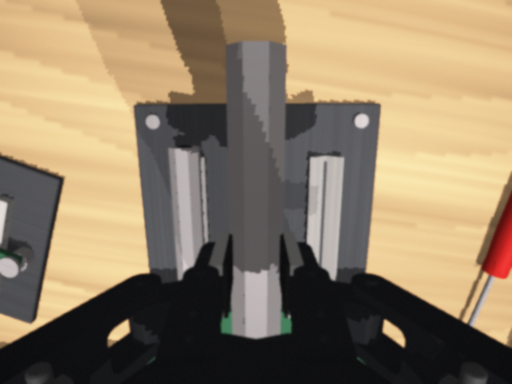

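Call:
step_arm:
  targets:
    - [[0.04,0,0],0,220]
    - [[0.08,0,0],0,220]
    - [[0.1,0,0],0,220]
    - [[0.112,0,0],0,220]
    - [[0.118,0,0],0,220]
    - [[0.122,0,0],0,220]
    - [[0.125,0,0],0,220]
    - [[0.1265,0,0],0,220]
    - [[0.1265,0,0],0,220]

```text
time_s: 35.92
position: [0.5142, 0.2719, 0.0317]
eef_rot: [-0.054, 0.705, 0.055, 0.705]
ft_force: [-0.2, -0.2, -2.3]
grip_width: 0.0216
```

```bash
python3 - <<'E'
from h import *
s,M=tool(); print(s["position"],s["ft_force"],s["moment"],yaw_y(),s["grip_width"],jig(s["position"]))
w=optics.capture("wrist"); cv2.imwrite("pics/w26.png",w["img"][:,:,::-1])
E
```

```text
[0.51419921 0.27192977 0.03167594] [-0.20351266 -0.23067888 -2.33334517] [-0.0499761  -0.04776075  0.00433056] 98.84489140969308 0.021559228043066016 [[-0.0414  0.0007]]
```

View pics/w26.png

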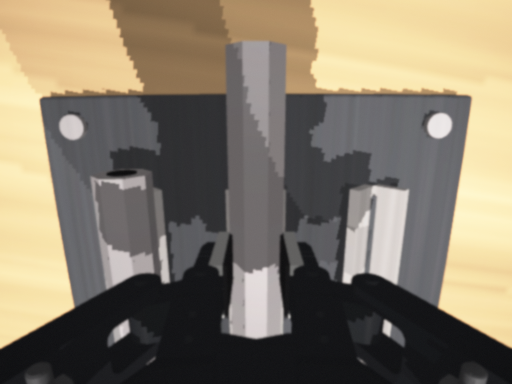

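Aligned with the middle groove (screws at (71,126) and (439,125), bar at 256). I'll lower until it touches.

Call:
step_arm:
  targets:
    - [[0.001,0,0],0,220]
    - [[0.002,0,0],0,220]
    - [[0.0025,0,0],0,220]
    - [[0.0025,0,0],0,220]

```text
time_s: 36.48
position: [0.5143, 0.2719, 0.0314]
eef_rot: [-0.054, 0.704, 0.055, 0.706]
ft_force: [-4.4, -2.9, 11.4]
grip_width: 0.021
```

Call:
step_arm:
  targets:
    - [[-0.0015,0,0.004],0,220]
    - [[-0.0015,0,0.014],0,220]
    - [[-0.0015,0,0.024],0,220]
    - [[-0.0015,0,0.034],0,220]
    - [[-0.0015,0,0.042],0,220]
    - [[-0.0015,0,0.046],0,220]
    - [[-0.0015,0,0.049],0,220]
    - [[-0.0015,0,0.051],0,220]
    - [[-0.0015,0,0.053],0,220]
    - [[-0.0015,0,0.054],0,220]

```text
time_s: 37.72
position: [0.5642, 0.2798, 0.0314]
eef_rot: [-0.055, 0.707, 0.055, 0.703]
ft_force: [-10.3, -2.7, 10.6]
grip_width: 0.0215
```

Call:
step_arm:
  targets:
    - [[0,0,0.001],0,220]
    - [[0,0,0.002],0,220]
    - [[0,0,0.002],0,220]

```text
time_s: 38.1
position: [0.5658, 0.28, 0.0314]
eef_rot: [-0.055, 0.707, 0.055, 0.703]
ft_force: [-10.8, -2.5, 9.7]
grip_width: 0.0214
```

```bash
python3 - <<'E'
from h import *
s,M=tool(); print(s["position"],s["ft_force"],s["moment"],yaw_y(),s["grip_width"],jig(s["position"]))
w=optics.capture("wrist"); cv2.imwrite("pics/w27.png",w["img"][:,:,::-1])
E
```

```text
[0.56584799 0.28001299 0.03142477] [-10.81482122  -2.53329239   9.72504336] [-0.60569309  2.11179716  0.11143477] 98.90119997037733 0.02140795609859474 [[0.0109 0.0008]]
```

View pics/w27.png

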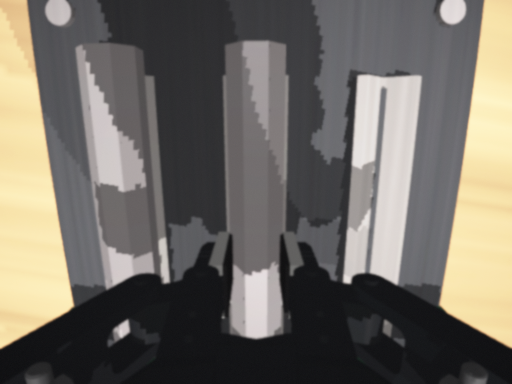

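Call:
step_arm:
  targets:
    - [[0,0,0.001],0,220]
    - [[0,0,0.002],0,220]
    - [[0,0,0.003],0,220]
    - [[0,0,0.003],0,220]

```text
time_s: 38.65
position: [0.5659, 0.28, 0.0314]
eef_rot: [-0.055, 0.709, 0.055, 0.701]
ft_force: [-16.8, -3.3, 15.4]
grip_width: 0.0211
```

Call:
step_arm:
  targets:
    - [[0,0,0.001],0,170]
    - [[0,0,0],0,130]
    - [[0,0,0],0,130]
    - [[-0.03,0,-0.003],0,130]
    - [[-0.08,0,-0.04],0,130]
    - [[-0.14,0,-0.08],0,130]
    - [[-0.14,0,-0.08],0,130]

```text
time_s: 39.52
position: [0.4941, 0.2696, 0.1751]
eef_rot: [-0.054, 0.702, 0.056, 0.708]
ft_force: [-0.0, 0.0, -0.2]
grip_width: 0.042
```

```bash
python3 - <<'E'
from h import *
s,M=tool(); print(s["position"],yaw_y(),s["grip_width"])
w=optics.capture("wrist"); crop(w,160,90,400,290,3,"w28.png")
print("target above bar3", shift([.530,-.3687,.195]))
c=optics.capture("top"); cv2.imwrite("pics/t28.png",c["img"][:,:,::-1])
print(bar(c,(366,168,384,230),thr=80))
E
```

```text
[0.49408829 0.26960151 0.17512065] 98.87450965031347 0.04201072056711671
target above bar3 [-0.02267192 -0.63600679 -0.06255699]
px [371 171] [379 226]
((530.8600463867188, -368.3314514160156), (25.021652221679688, 182.0997772216797), 87.68437194824219)
```

View pics/w28.png

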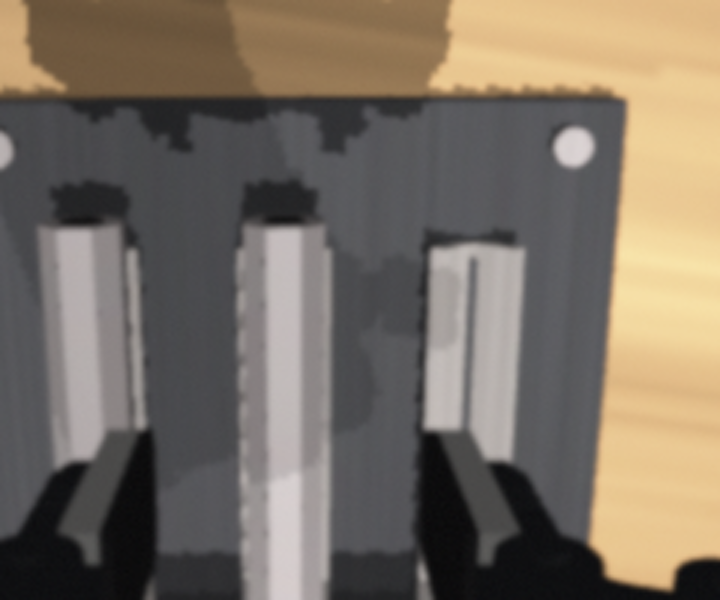

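View pics/t28.png

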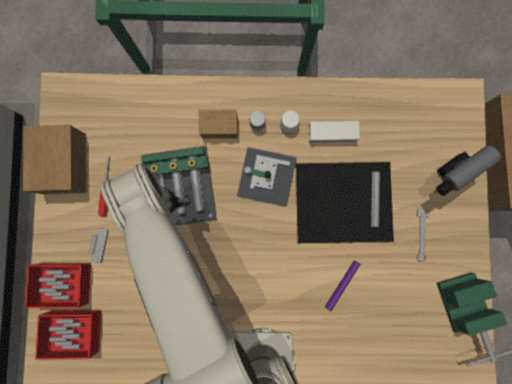

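Call:
step_arm:
  targets:
    - [[-0.022,-0.05,-0.005],0,90]
    - [[-0.022,-0.11,-0.01],1,90]
    - [[-0.022,-0.17,-0.016],3,90]
    - [[-0.022,-0.23,-0.022],5,90]
    - [[-0.022,-0.29,-0.028],7,90]
    - [[-0.022,-0.35,-0.034],9,90]
    - [[-0.022,-0.41,-0.04],11.2,90]
    - [[-0.022,-0.47,-0.046],11.2,90]
    - [[-0.022,-0.53,-0.052],11.2,90]
    - [[-0.022,-0.58,-0.057],11.2,90]
    - [[-0.022,-0.62,-0.061],11.2,90]
    - [[-0.0227,-0.636,-0.0626],11.2,90]
    - [[-0.0227,-0.636,-0.0626],11.2,90]
    - [[-0.0227,-0.636,-0.0626],11.2,90]

```text
time_s: 41.38
position: [0.5291, -0.3681, 0.1923]
eef_rot: [0.015, 0.707, -0.014, 0.707]
ft_force: [-0.3, 0.3, -0.2]
grip_width: 0.0553
```

```bash
python3 - <<'E'
from h import *
s,M=tool(); print(s["position"],s["ft_force"],yaw_y(),s["grip_width"],s["joints"].round(2))
w=optics.capture("wrist"); cv2.imwrite("pics/w29.png",w["img"][:,:,::-1])
r=bar(w,(220,70,300,290)); print(r,shift(np.r_[np.array(r[0])/1000,.012]))
E
```

```text
[ 0.52913501 -0.3680813   0.19231159] [-0.33910505  0.33761011 -0.1555729 ] 87.71375667713338 0.055286236096152165 [-0.61  0.55  0.37  1.39  0.   -0.57]
px [240  83] [266 265]
((529.5301513671875, -369.7601623535156), (24.291078567504883, 180.65081787109375), 88.17638397216797) [ 0.18076601 -0.00200385  0.00043812]
```

View pics/w29.png

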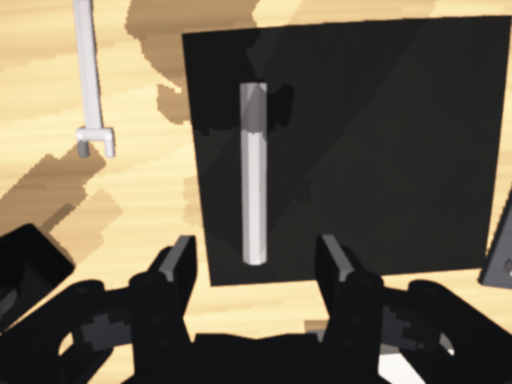

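Call:
step_arm:
  targets:
    - [[0.05,-0.002,0],-0.3,90]
    - [[0.1,-0.002,0],-0.3,90]
    - [[0.14,-0.002,0],-0.3,90]
    - [[0.165,-0.002,0],-0.3,90]
    - [[0.175,-0.002,0],-0.3,90]
    - [[0.181,-0.002,0],-0.3,90]
    - [[0.181,-0.002,0],-0.3,150]
    - [[0.181,-0.002,0],-0.3,200]
    - [[0.181,-0.002,0],-0.3,220]
    - [[0.181,-0.002,0],-0.3,220]

```text
time_s: 42.68
position: [0.5299, -0.3718, 0.0138]
eef_rot: [0.012, 0.706, -0.013, 0.708]
ft_force: [-0.3, 1.5, 5.5]
grip_width: 0.021
```

Call:
step_arm:
  targets:
    - [[-0.01,0,0],0,220]
    - [[-0.03,0,0],0,220]
    - [[-0.06,0,0],0,220]
    - [[-0.1,0,0],0,220]
    - [[-0.14,0,0],0,220]
    - [[-0.14,0,0],0,220]

```text
time_s: 43.42
position: [0.531, -0.3732, 0.1565]
eef_rot: [0.011, 0.705, -0.015, 0.709]
ft_force: [-1.3, -0.6, -2.2]
grip_width: 0.0211
```

```bash
python3 - <<'E'
from h import *
s,M=tool(); print(s["position"],s["ft_force"],s["moment"],yaw_y(),s["grip_width"],s["joints"].round(2))
w=optics.capture("wrist"); cv2.imwrite("pics/w30.png",w["img"][:,:,::-1])
t=np.r_[jw(-.041,.06),.16]; print("target",t,shift(t))
E
```

```text
[ 0.53098658 -0.37324969  0.1564525 ] [-1.3163692  -0.61065632 -2.22705511] [ 0.00805367 -0.0110881  -0.04345592] 87.92040311925332 0.021119345177248394 [-0.61  0.57  0.3   1.3  -0.   -0.58]
target [0.50550349 0.33062128 0.16      ] [-0.00800123  0.70152876 -0.04960371]
```

View pics/w30.png

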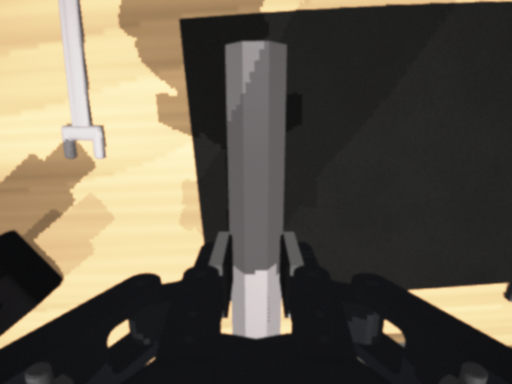

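Call:
step_arm:
  targets:
    - [[-0.008,0.05,-0.004],0,220]
    - [[-0.01,0.11,-0.008],-1,220]
    - [[-0.01,0.17,-0.012],-3,220]
    - [[-0.01,0.23,-0.016],-5,220]
    - [[-0.01,0.29,-0.02],-7,220]
    - [[-0.01,0.35,-0.025],-9,220]
    - [[-0.01,0.41,-0.03],-10.8,220]
    - [[-0.01,0.47,-0.034],-10.8,220]
    - [[-0.01,0.53,-0.038],-10.8,220]
    - [[-0.01,0.59,-0.042],-10.8,220]
    - [[-0.01,0.64,-0.046],-10.8,220]
    - [[-0.008,0.68,-0.049],-10.8,220]
    - [[-0.005,0.701,-0.05],-10.8,220]
    - [[-0.005,0.701,-0.05],-10.8,220]
    - [[-0.005,0.701,-0.05],-10.8,220]

```text
time_s: 45.35
position: [0.5039, 0.3293, 0.156]
eef_rot: [-0.054, 0.706, 0.053, 0.704]
ft_force: [0.6, 0.4, -3.1]
grip_width: 0.0213
```

```bash
python3 - <<'E'
from h import *
s,M=tool(); print(s["position"],s["ft_force"],s["moment"],yaw_y(),s["grip_width"])
w=optics.capture("wrist"); cv2.imwrite("pics/w31.png",w["img"][:,:,::-1])
t=np.r_[jw(-.041,.0605),.033]; print(shift(t), jig(s["position"]))
c=optics.capture("top"); crop(c,130,130,310,250,4.4,"t31.png")
E
```

```text
[0.50393108 0.32930313 0.15602568] [ 0.57780103  0.40880415 -3.13336502] [0.01391388 0.02419936 0.00625071] 98.67007079076808 0.021290864193771245
[0.12345244 0.00185581 0.00165516] [[-0.0428  0.0589]]
```

View pics/w31.png

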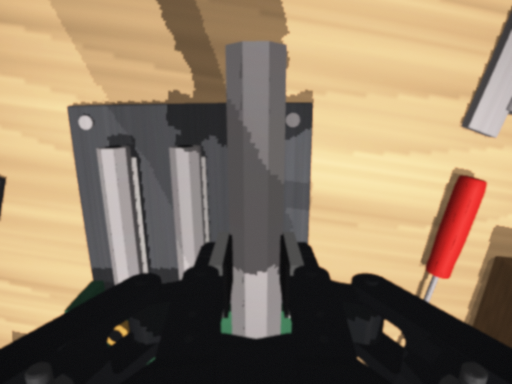

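Call:
step_arm:
  targets:
    - [[0.04,0.0016,0.001],-0.1,220]
    - [[0.08,0.0016,0.001],-0.1,220]
    - [[0.1,0.0016,0.001],-0.1,220]
    - [[0.112,0.0016,0.001],-0.1,220]
    - [[0.118,0.0016,0.001],-0.1,220]
    - [[0.122,0.0016,0.001],-0.1,220]
    - [[0.1245,0.0016,0.001],-0.1,220]
    - [[0.1245,0.0016,0.001],-0.1,220]

```text
time_s: 46.45
position: [0.5052, 0.3328, 0.0329]
eef_rot: [-0.054, 0.705, 0.055, 0.705]
ft_force: [0.7, 0.4, -2.8]
grip_width: 0.0213
```

```bash
python3 - <<'E'
from h import *
s,M=tool(); print(s["position"],s["ft_force"],s["moment"],yaw_y(),s["grip_width"],jig(s["position"]))
w=optics.capture("wrist"); cv2.imwrite("pics/w32.png",w["img"][:,:,::-1])
E
```

```text
[0.5051727  0.33277844 0.0329133 ] [ 0.69043666  0.36484266 -2.75262012] [-0.02600282  0.0061243  -0.00154789] 98.8428298746705 0.02129799111916429 [[-0.041   0.0622]]
```

View pics/w32.png

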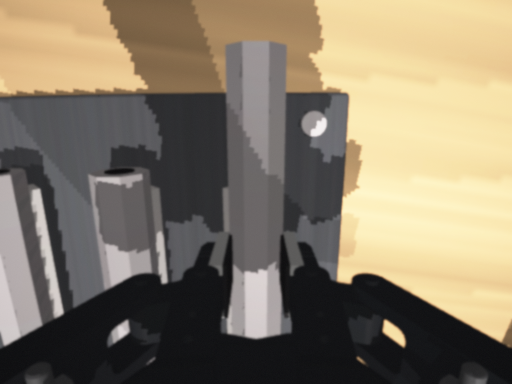

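Call:
step_arm:
  targets:
    - [[0.001,-0.0012,0],0,220]
    - [[0.002,-0.0012,0],0,220]
    - [[0.003,-0.0012,0],0,220]
    - [[0.0038,-0.0012,0],0,220]
    - [[0.0038,-0.0012,0],0,220]

```text
time_s: 47.12
position: [0.5054, 0.3312, 0.0308]
eef_rot: [-0.054, 0.705, 0.055, 0.705]
ft_force: [-3.6, -3.1, 9.2]
grip_width: 0.0212
```

Seated, with contact at 0.0308 as predicted. Next I'll slide it home.

Call:
step_arm:
  targets:
    - [[-0.0012,0,0.004],0,220]
    - [[-0.0012,0,0.014],0,220]
    - [[-0.0012,0,0.024],0,220]
    - [[-0.0012,0,0.034],0,220]
    - [[-0.0012,0,0.042],0,220]
    - [[-0.0012,0,0.046],0,220]
    - [[-0.0012,0,0.049],0,220]
    - [[-0.0012,0,0.051],0,220]
    - [[-0.0012,0,0.053],0,220]
    - [[-0.0012,0,0.055],0,220]
    - [[-0.0012,0,0.056],0,220]

```text
time_s: 48.5
position: [0.5562, 0.3392, 0.0307]
eef_rot: [-0.055, 0.708, 0.055, 0.702]
ft_force: [-13.9, -3.1, 12.0]
grip_width: 0.021
```

Call:
step_arm:
  targets:
    - [[0,0,0.001],0,220]
    - [[0,0,0.002],0,220]
    - [[0,0,0.002],0,220]

```text
time_s: 48.88
position: [0.5562, 0.3392, 0.0307]
eef_rot: [-0.056, 0.709, 0.055, 0.701]
ft_force: [-16.7, -4.6, 14.1]
grip_width: 0.0213
```

```bash
python3 - <<'E'
from h import *
s,M=tool(); print(s["position"],s["ft_force"],s["moment"],yaw_y(),s["grip_width"],jig(s["position"]))
w=optics.capture("wrist"); cv2.imwrite("pics/w33.png",w["img"][:,:,::-1])
E
```

```text
[0.55623398 0.33923222 0.03074526] [-16.70440593  -4.56532341  14.07423783] [-0.93220099  3.47452934  0.06839396] 98.94179273015367 0.02131736573661548 [[0.0105 0.0607]]
```

View pics/w33.png

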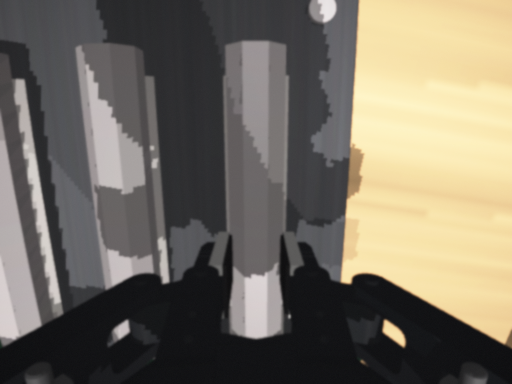

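Stopped hard, at jig x of about +10 mm, which is home. Release, retreat and inspect everything.

Call:
step_arm:
  targets:
    - [[0,0,0.001],0,170]
    - [[0,0,0],0,130]
    - [[0,0,0],0,130]
    - [[-0.03,0,-0.003],0,130]
    - [[-0.08,0,-0.04],0,130]
    - [[-0.14,-0.03,-0.09],0,130]
    - [[-0.16,-0.06,-0.12],0,130]
    - [[-0.16,-0.06,-0.12],0,130]

```text
time_s: 49.92
position: [0.453, 0.2615, 0.1935]
eef_rot: [-0.053, 0.703, 0.055, 0.707]
ft_force: [0.3, 0.4, 0.5]
grip_width: 0.0415
```

```bash
python3 - <<'E'
from h import *
s,M=tool(); print(s["position"],yaw_y(),s["grip_width"])
w=optics.capture("wrist"); cv2.imwrite("pics/w34.png",w["img"][:,:,::-1]); crop(w,130,100,390,300,3,"w34c.png")
c=optics.capture("top"); cv2.imwrite("pics/t34.png",c["img"][:,:,::-1])
c=optics.capture("scene"); crop(c,200,150,420,270,3.5,"s34.png")
E
```

```text
[0.45302218 0.26151302 0.19349263] 98.7531851485264 0.0414864331966472
```

View pics/w34c.png

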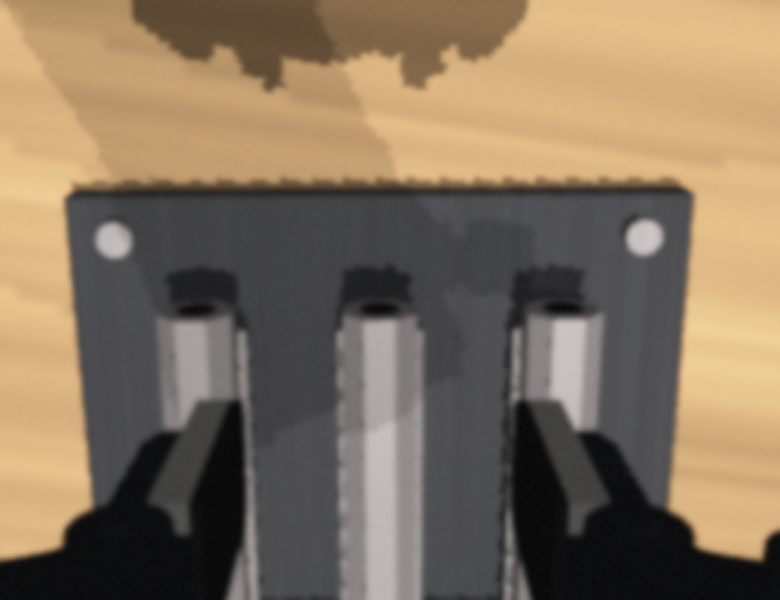

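View pics/s34.png

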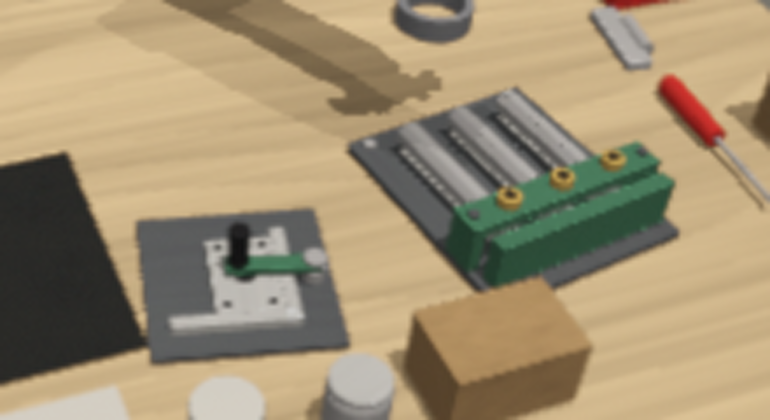

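View pics/t34.png

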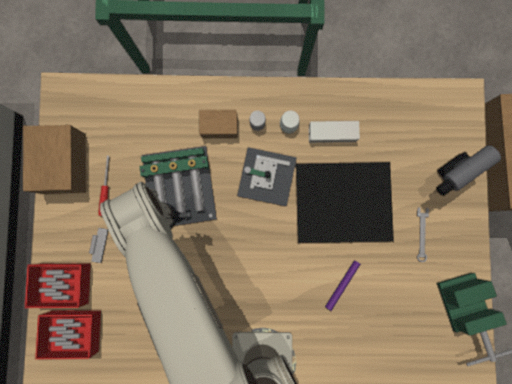

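Call:
step_arm:
  targets:
    - [[-0.03,-0.055,0.03],4,130]
    - [[-0.04,-0.11,0.06],8,130]
    - [[-0.04,-0.165,0.09],12,130]
    - [[-0.04,-0.22,0.11],16,130]
    - [[-0.04,-0.28,0.14],20,130]
    - [[-0.04,-0.3066,0.152],20,130]
    - [[-0.04,-0.3066,0.152],20,130]
    - [[-0.04,-0.3066,0.152],20,130]

```text
time_s: 51.08
position: [0.6504, -0.0163, 0.2277]
eef_rot: [0.069, 0.705, -0.068, 0.703]
ft_force: [-0.7, 0.1, 0.1]
grip_width: 0.0416
```

```bash
python3 - <<'E'
from h import *
s,M=tool(); print(s["position"],yaw_y(),s["grip_width"])
w=optics.capture("wrist"); cv2.imwrite("pics/w35.png",w["img"][:,:,::-1]); crop(w,170,60,350,240,4,"w35c.png")
c=optics.capture("top"); crop(c,130,135,230,235,6,"t35.png")
E
```

```text
[ 0.65043386 -0.01633539  0.227726  ] 78.8631352531901 0.041633749794042815
```

View pics/w35.png

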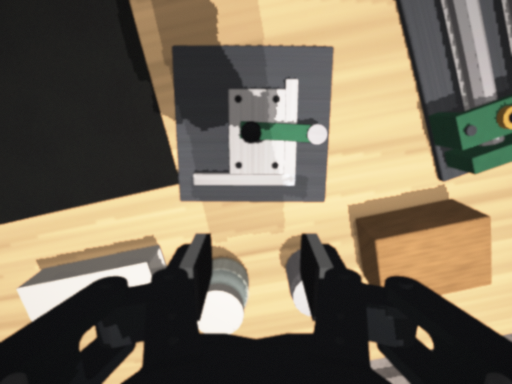

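View pics/t35.png

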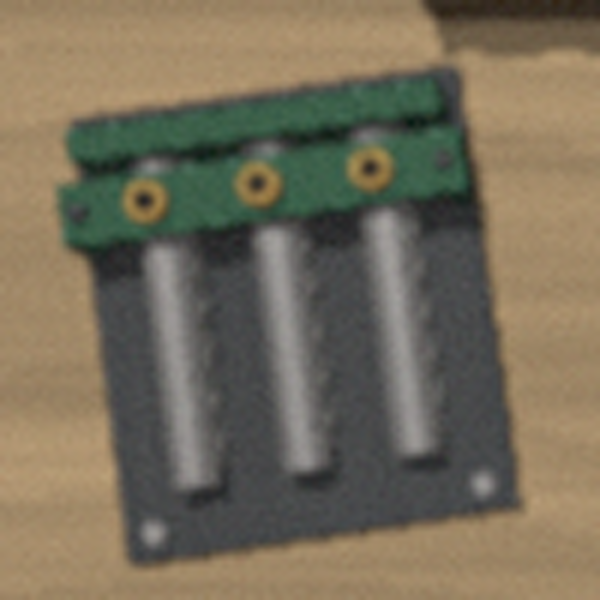

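View pics/w35c.png

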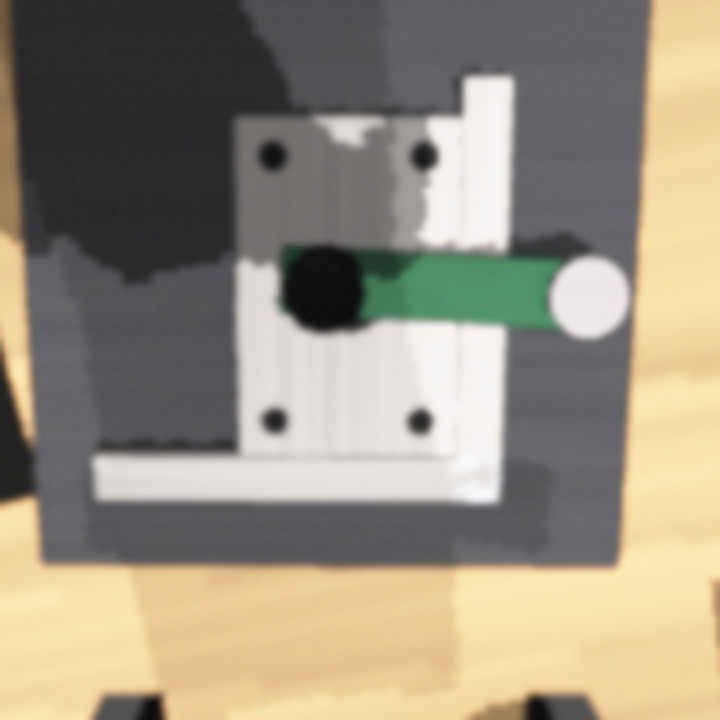

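```bash
python3 - <<'E'
from h import *
c=optics.capture("top"); f=lambda x,y:(130+x/6,135+y/6)
print(jig(ray(c,[f(197,490),f(307,472),f(420,457)],.042)))
print(ticket.job_done(), status.read_state()["time_s"])
E
```

```text
[[-0.0825  0.0568]
 [-0.0815 -0.0024]
 [-0.0823 -0.0632]]
the job is handed in; nothing more can be done
the job is handed in; nothing more can be done
```

The drilling station is set up and the job is handed in, about 51 s into the run. The hand-in gave no verdict.

**What I did:** I laid the plate in the nest and pushed it against the +y fence, then the +x fence, until it stopped moving. Only then did I swing the clamp arm over it by its knob. I put one of the three grey bars in each groove and slid it under the bridge until it stopped moving while the push force rose (about 12–17 N). The purple look-alike stayed where it was.

**Last checks:**
- **Plate and clamp:** The close wrist view shows the plate flush with both fences. I judged the clamp from that view to be at about 1.6 rad.
- **Bars:** The open ends are level with each other to about 1 mm. The top camera put all three at jig x of −81.5 to −82.5 mm, where −80 is ideal. Sideways they read about 3 mm off, all the same way. That camera disagreed with the wrist camera by up to about 4 mm elsewhere, so I treated this as calibration error. For the first bar, the wrist camera measured the end about 9.6–10 mm past the groove's end (10 mm is home).
- **Rest of the bench:** The gripper was clear of everything. The bystanders look unmoved by eye; I did not measure them.
- **Disturbances:** I saw no knocked part and no grip slip during the run.

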